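Lower the specimen lift to the dock with its release valve

TASK

The hydraulic lift is standing up with a carrier of specimen jars on its platform. Crack its red release lever open just far enough that the platform sinks slowly, never faster than 3 cm a second, and when the platform top has come level with the top of the white dock beside it, turn the lever back until it is fully closed on its stop, without forcing it, and let go. Do not push on the platform or the carrier, and leave the jar and the dropper bottle that stand near the valve where they are.

Things in the scene. Friction and masses are not known exactly. Their poses are not given: they have to be found in the camera images.
- lift: fixed hydraulic lift: grey base 200 x 200 x 30 mm with a blue upright cylinder 80 mm across and 125 mm high (above the table) at its middle, and, 240 mm to its -y side and 60 mm towards -x, a low blue valve block 90 x 80 x 56 mm joined by pipes. Origin: on the table under the middle of the base, under the ram. x, y: sides of the base; z up
- ram (a joint): how far the platform has sunk from its raised start, m: 0 at the start, grows as it sinks, 0.115 at the bottom. It only sinks; nothing here can pump it up again. While the valve is shut it stands still
- platform_top (a point): square aluminium platform 180 x 180 x 12 mm on the ram, carrying the carrier. Origin: middle of its TOP face. Starts 260 mm above the table
- dock: fixed white table-like dock beside the platform on its +y side, top plate 180 x 160 x 12 mm on four legs, with a 22 mm lip along its far (+y) edge. Origin: middle of the TOP face of its plate. Its height differs from start to start, 50 to 85 mm below the raised platform
- release_lever (a joint): red release lever's angle, rad: 0 = closed on its stop; grows counter-clockwise seen from above, to 1.5. The valve begins to pass at 0.2 to 0.9 rad (hidden, differs each start). From there the sinking speed grows evenly, 12 to 18 mm/s per further 0.1 rad, and follows the lever at once, both ways. The lever stays where it is left: friction, about 4 N at the grip post
- lever_grip (a point): middle of the upright round red grip post at the lever's free end: 18 mm diameter, it stands up from 80 to 132 mm above the table; this point is 112 mm up. The flat red lever arm below it (14 mm wide, 77 to 87 mm up) runs from the post to the pivot. Closed, the post lies on the lift's -x side of the pivot; opening carries it towards -y. It may be pinched or pushed from the side
- lever_pivot (a point): point on the lever's upright turning axis, at the height of lever_grip (112 mm) and 80 mm from it; x, y axes as those of lift
- stop_pin: black rubber pin 10 mm diameter, standing 56 to 92 mm above the table beside the lever arm, 32 mm from the pivot; the closing lever comes to bear on it. Bearing on it, the lever reads 0 to -0.03 rad; the pin gives way by only about 0.01 rad for 5 N at the post beyond the friction. More than 40 N between lever and pin (about 16 N at the post beyond the friction) is forcing it. Origin: its foot
- carrier_center (a point): loose blue carrier 130 x 94 x 30 mm with six lidded jars (58 mm high in all), riding on the platform; point at its centre, 29 mm above its underside; mass hidden, 0.35 to 0.95 kg
- specimen_jar_center (a point): bystander: jar with green lid, 44 mm diameter, 55 mm high, between lift and valve block; point half-way up
- dropper_center (a point): bystander: small bottle, 28 mm diameter, 70 mm high, on the far side of the valve block; point half-way up

How it is judged (in metres and radians):
On the way:
1. the valve is cracked and the platform has sunk by 10 mm or more (value of joint ram above 0.01 m and value of joint release_lever above 0.1 rad), for 0.05 s.
At the end, for the whole second after the job is handed in: The top of the platform is level with the top of the dock within 5 mm and stands still (under 1 mm/s), the lever is closed to within 0.06 rad of its stop, the carrier still stands upright on the platform within 40 mm of its middle (z of platform_top in the frame of dock between -0.005 and 0.005 m and value of joint release_lever below 0.06 rad and velocity of joint ram below 0.001 m/s and horizontal distance between carrier_center and platform_top below 0.04 m and angle between carrier_center's own z axis and vertical below 0.1 rad); the robot touches nothing.
It fails at once if the platform sinks faster than 32 mm/s (velocity of joint ram above 0.032 m/s).
It fails at once if the lever is forced against its stop with more than 40 N (contact force between stop_pin and anything else above 40 N).
It fails at once if the robot pushes on the platform or the carrier with more than 2 N (contact force between any of ram, carrier and the arm above 2 N or contact force between any of ram, carrier and the fingers above 2 N).
It fails at once if the specimen jar is moved by more than 20 mm (distance of specimen_jar_center from where it was at the start of the episode above 0.02 m).
It fails at once if the dropper bottle is moved by more than 20 mm (distance of dropper_center from where it was at the start of the episode above 0.02 m).
It also fails if it takes over 69 s, if anything falls off the work surface, if the arm or the gripper's body presses on something with over 40 N, if the wrist force passes 120 N, or if a joint passes its speed limit or range.

ROBOT

A 6-joint arm with a two-finger parallel gripper is mounted at the origin on the work surface. World frame = base frame: x ahead of the robot, y to its left, z up, the work surface at z = 0. Lengths are in mm, angles in rad, forces in N, time in s.
With the tool pointing down it reaches from about 275 to 750 mm from the base axis. Payload 10.2 kg.
Tool frame: the origin (TCP) lies midway between the tips of the shut fingers; the grasp point (between the pads) lies 19 mm behind it; z points along the fingers, y is the direction in which the jaws open and shut (so a half turn about z gives the same grasp; the last joint's range is limited). The gripper opens to 85 mm and grips with 20 to 120 N. Pads are 22 mm wide; open, the fingers measure 114 mm over their backs; the gripper's body (76 mm by 85 mm) begins 54 mm behind the grasp point. The pads swing forward as they close: fully open they stand 13 mm farther back than shut.
Start: joints at [-1.415, 0.313, 1.498, -0, 1.331, -0.223], TCP at [194.136, -487.793, 231.294] pointing down, gripper open.
Joint ranges: [-2.94, 2.94], [-0.97, 2.17], [0.19, 2.56], [-1.23, 4.37], [0.02, 3.11], [-2.88, 2.88]. Speed limits (rad/s): [2.39, 2.39, 3.01, 3.14, 3.14, 3.14].

INTERFACE

Orientations are given as a unit quaternion [w, x, y, z].
In Python, from rig import ctrl, capture, calibration, order gives the robot as it stands.
- The arm moves only by the tool jog_arm, never from a script. Its argument "rows" is a list that holds one entry, the list of rows, each a list of 6 numbers: the shift along the tool's x, y, z as a fraction of full scale, then the turn, a rotation vector about the tool's x, y, z as a fraction of full scale. In form: [[[x, y, z, ax, ay, az], ...]]. A call has 1 to 8 rows; each row is the pose to reach, as a shift and turn from the pose commanded when the call began, along the tool's axes at that moment; what a row does not reach only later rows make up. Full scale, the value 1, is 0.15 m for a shift and pi/2 rad for a turn. A row lasts 1/12 s, in which the tool goes at most 41.7 mm and 7.16 degrees, less where a joint would pass 70% of its speed; a pose out of reach is approached as far as the arm can. A call with a number of a shift or a turn outside -1 to 1 is refused whole. A call with a gripper value outside its range is refused whole. "jaw" is the gripper command: -1 is fully open, 1 is shut, values between are in proportion, set as the call begins (left out, the last holds). The fingers move at their own pace and stop on an object; "grip_force" is the grip in N (left out, the last holds). Time passes only in rows, so rows that repeat a pose let the fingers close. It gives the time, the measured TCP pose, the force and the opening at its end, in the units of the state.
- ctrl.sense(): the state, without advancing time (a new reading comes with each control period).
- capture(name): name is "side" or "top"; returns the picture (400x640x3 uint8, red, green, blue); there is no depth.
- calibration(name): a dict with "fov_y" (degrees; the focal length in pixels is half the picture's height over the tangent of half this angle, whatever the lens; pixels are square), "cx", "cy" (the principal point, pixels), "k1" (the pictures are not rectified: a ray, as slopes to the right and down, at radius r is drawn at 1 + k1 r^2 times it, then the intrinsics apply), "view" (4x4, takes a point from world to camera coordinates). Camera axes: x right, y down, z forward; pixel columns grow to the right and rows downward; lengths in mm; the calibration is good to about 2 mm. A picture is of the moment at which its call begins. calibration takes no time and is no camera call.
- order.finish_job(): hands the job in, once; it reports no verdict.
The state is a dict: "time_s": time; "joints": joint angles; "dq": joint speeds; "tau": joint torques, N m; "eef_pos": TCP position; "ee_rot": TCP orientation; "force": force on the tool from outside, world axes, zero at the start; "wrist_torque": the same for the moment, N m; "grip_width": opening from 0.0 (shut) to 1.0 (fully open).
Only numpy, scipy, OpenCV 4.12 (cv2) and the standard library are available. Lean on these libraries where they do the work, as an engineer would, in place of code of your own. Each camera call takes 0.05 s, during which the arm holds its last target.

## Working session

There is one attempt and no reset: what is moved stays moved. The work goes in short steps, Python scripts to look and compute and a tool call to move; the robot and the scene stay as the last step left them, time stands still between calls to the robot, and variables do not carry over. Pictures are saved under pics/ and viewed, and the job is handed in when it is done.

Besides the shell and the picture viewer there is one more tool, called as name(argument=value, ...) on one line, values as JSON. jog_arm: Moves the arm, as the interface text tells. Shift numbers are shares of 0.15 m and turn numbers shares of pi/2 rad, none past 1 either way. Its arguments: {"type":"object","properties":{"rows":{"type":"array","items":{"type":"array","items":{"type":"array","items":{"type":"number"}}}},"jaw":{"type":"number"},"grip_force":{"type":"number"}},"required":["rows"]}

```bash
ls; mkdir -p pics; python3 - <<'E'
from rig import ctrl,capture,calibration
import cv2
s=ctrl.sense();print(s)
for n in("side","top"):
    c=calibration(n);print(n,c)
    cv2.imwrite(f"pics/{n}0.png",capture(n)[:,:,::-1])
E
```

```text
pics
{'time_s': 0.0, 'joints': array([-1.41541428e+00,  3.13441699e-01,  1.49840542e+00, -1.69859275e-05,
        1.33099302e+00, -2.23379151e-01]), 'dq': array([-1.40706123e-03,  9.92431935e-04,  7.87959846e-04,  8.74057860e-05,
        4.70729378e-04,  9.21340387e-04]), 'tau': array([ 1.08610355e-03, -4.12255955e+01, -2.59737754e+01, -3.12392706e-05,
        4.18748052e-03,  4.14469559e-05]), 'eef_pos': array([ 194.08518445, -487.54420675,  230.75123938]), 'ee_rot': array([-6.23664997e-04,  9.82120454e-01,  1.88252556e-01,  1.29584341e-05]), 'force': array([0.92819088, 0.6610015 , 1.01963851]), 'wrist_torque': array([ 0.02753344, -0.04773519,  0.00964436]), 'grip_width': 1.0028000845667917}
side {'fov_y': 44.22319507517511, 'cx': 325.55699599880865, 'cy': 199.48442500190671, 'k1': 0.016682685228517322, 'view': array([[ 9.00317883e-01, -4.34912241e-01,  1.67048537e-02,
        -4.93757526e+02],
       [-2.72766336e-01, -5.93734280e-01, -7.57019241e-01,
         3.39413929e+02],
       [ 3.39155178e-01,  6.77001439e-01, -6.53179008e-01,
         8.56711006e+02],
       [ 0.00000000e+00,  0.00000000e+00,  0.00000000e+00,
         1.00000000e+00]])}
top {'fov_y': 51.40689651409704, 'cx': 320.1289930964461, 'cy': 194.19617762682128, 'k1': 0.022459574942887355, 'view': array([[-9.67653629e-03, -9.99946262e-01,  3.71998645e-03,
         6.68157007e+01],
       [-9.82643655e-01,  8.81977186e-03, -1.85293441e-01,
         6.13006602e+02],
       [ 1.85250674e-01, -5.44841978e-03, -9.82676194e-01,
         9.07516685e+02],
       [ 0.00000000e+00,  0.00000000e+00,  0.00000000e+00,
         1.00000000e+00]])}
```

View pics/side0.png

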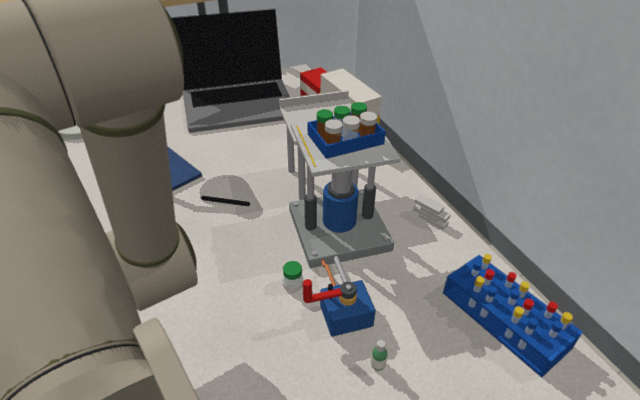

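View pics/top0.png

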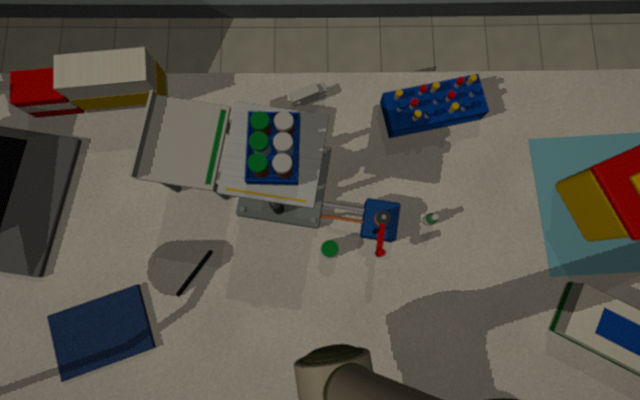

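```bash
python3 - <<'E'
import cv2
a=cv2.imread("pics/top0.png");b=cv2.imread("pics/side0.png")
cv2.imwrite("pics/c1.png",cv2.resize(a[180:280,300:450],None,fx=5,fy=5,interpolation=cv2.INTER_CUBIC))
cv2.imwrite("pics/c2.png",cv2.resize(b[80:270,270:400],None,fx=3,fy=3,interpolation=cv2.INTER_CUBIC))
cv2.imwrite("pics/c3.png",cv2.resize(b[250:380,270:410],None,fx=4.5,fy=4.5,interpolation=cv2.INTER_CUBIC))
cv2.imwrite("pics/c4.png",cv2.resize(a[80:240,120:345],None,fx=3.5,fy=3.5,interpolation=cv2.INTER_CUBIC))
E
```

```text
(no output)
```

View pics/c1.png

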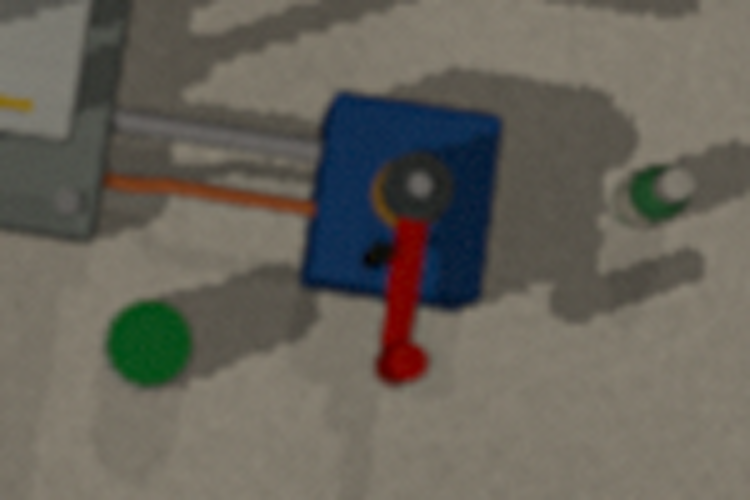

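View pics/c2.png

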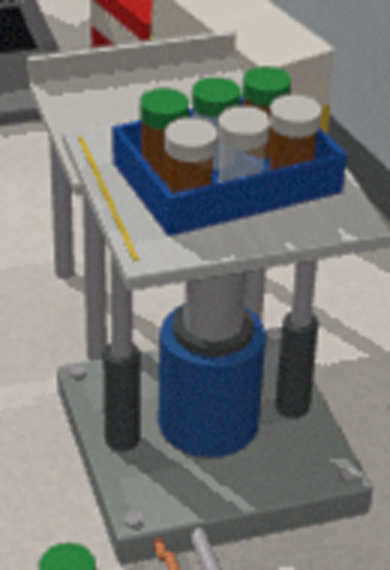

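View pics/c3.png

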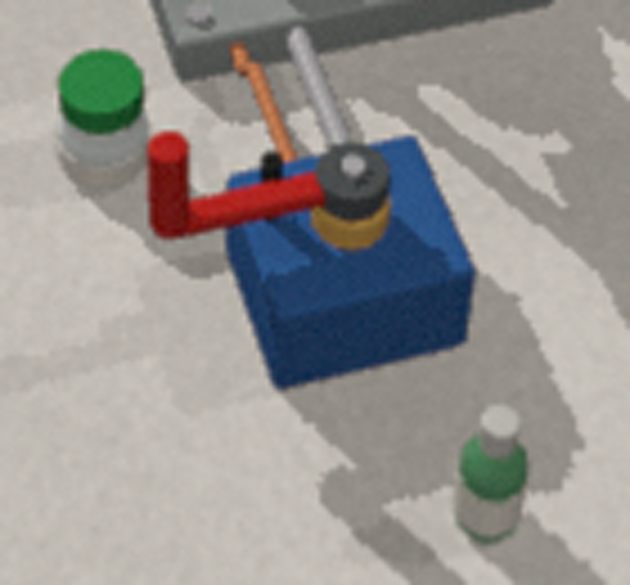

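View pics/c4.png

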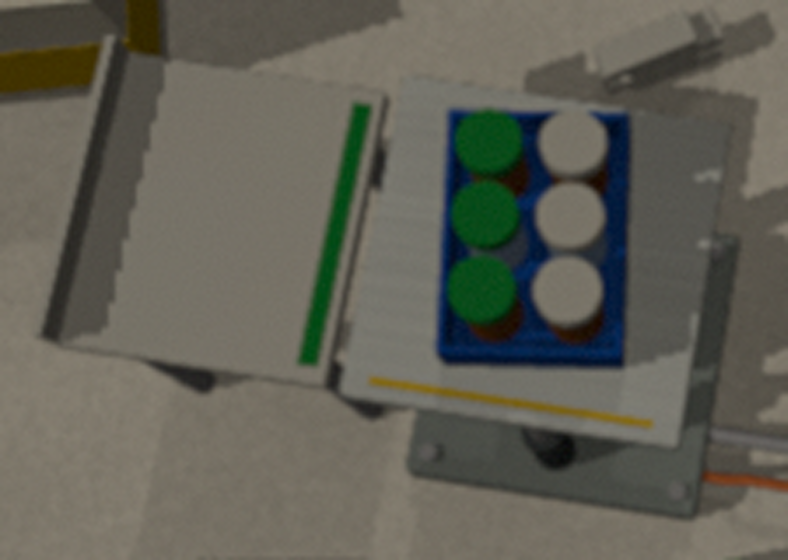

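```bash
cat > h.py <<'E'
import numpy as np
from rig import ctrl,capture,calibration
class Cam:
    def __init__(s,n):
        c=calibration(n);s.f=200/np.tan(np.radians(c["fov_y"])/2);s.cx=c["cx"];s.cy=c["cy"];s.k=c["k1"];s.V=np.array(c["view"])
    def proj(s,P):
        P=np.atleast_2d(P);q=P@s.V[:3,:3].T+s.V[:3,3];xy=q[:,:2]/q[:,2:]
        r2=(xy**2).sum(1,keepdims=True);xy=xy*(1+s.k*r2);return xy*s.f+[s.cx,s.cy]
    def atz(s,uv,z):
        uv=np.atleast_2d(uv);d=(uv-[s.cx,s.cy])/s.f;x=d.copy()
        for _ in range(20): x=d/(1+s.k*(x**2).sum(1,keepdims=True))
        w=np.c_[x,np.ones(len(x))]@s.V[:3,:3];C=-s.V[:3,:3].T@s.V[:3,3]
        return C+w*((z-C[2])/w[:,2])[:,None]
T=Cam("top");S=Cam("side")
def l2w(p,loc):
    c,s=np.cos(p[2]),np.sin(p[2]);loc=np.atleast_2d(loc).astype(float)
    return np.c_[p[0]+c*loc[:,0]-s*loc[:,1],p[1]+s*loc[:,0]+c*loc[:,1],loc[:,2]]
E
python3 - <<'E'
from h import *
from scipy.optimize import least_squares
c4=lambda a:np.array(a)/3.5+[120,80]
c1=lambda a:np.array(a)/5+[300,180]
c3=lambda a:np.array(a)/4.5+[270,250]
c2=lambda a:np.array(a)/3+[270,80]
loc=[[90,90,260],[90,-90,260],[-90,-90,260],[-90,90,260],[-100,-100,30],[-100,100,30]]
uv=c4([[408,78],[728,122],[677,443],[340,395],[693,515],[412,472]])
def r(p): return (T.proj(l2w(p,loc))-uv).ravel()
s=least_squares(r,[480,50,0]);print("lift",s.x,s.fun.round(1));p=s.x
print("platform side proj",((S.proj(l2w(p,loc))-[270,80])*3).round(0))
# pivot expected approx
print("pivot",l2w(p,[[-60,-240,112],[-60,-240,90]]))
print("pivot top px z100",T.atz(c1([[420,184]]),98), "side",S.atz(c3([[352,163]]),98))
print("post top",T.atz(c1([[404,361]]),132),S.atz(c3([[169,147]]),132))
print("jar",T.atz(c1([[150,343]]),55),S.atz(c3([[102,75]]),55))
print("dropper",T.atz(c1([[677,187]]),70),S.atz(c3([[500,420]]),70))
print("pin",T.atz(c1([[378,252]]),92))
# dock
duv=c4([[387,97],[328,384]])
for z in (175,185,192,200,210):
    w=T.atz(duv,z);print(z,np.linalg.norm(w[0]-w[1]),w.round(1).tolist())
E
```

```text
lift [ 6.53873510e+02  1.46976842e+02 -1.58579224e-01] [-1.3 -1.3  1.  -0.3  1.3  1.  -0.1  0.2  1.1  0.2 -2.3 -0. ]
platform side proj [[296.  94.]
 [393. 232.]
 [127. 277.]
 [ 59. 128.]
 [117. 541.]
 [ 53. 365.]]
pivot [[556.72665085 -80.5368672  112.        ]
 [556.72665085 -80.5368672   90.        ]]
pivot top px z100 [[554.06262174 -78.64420397  98.        ]] side [[554.1612691  -82.23453548  98.        ]]
post top [[475.42527408 -63.66519881 132.        ]] [[477.15758016 -67.9760758  132.        ]]
jar [[488.12879693  39.88933346  55.        ]] [[492.26764486  41.90403007  55.        ]]
dropper [[ 555.36621166 -199.36738191   70.        ]] [[ 558.99101453 -199.64277943   70.        ]]
pin [[524.88894848 -59.96599029  92.        ]]
175 178.53868636219343 [[778.8, 248.9, 175.0], [602.6, 277.9, 175.0]]
185 176.38796142628235 [[774.6, 246.7, 185.0], [600.6, 275.4, 185.0]]
192 174.88245397114463 [[771.7, 245.2, 192.0], [599.2, 273.6, 192.0]]
200 173.16187402241584 [[768.4, 243.4, 200.0], [597.5, 271.5, 200.0]]
210 171.01114908650467 [[764.3, 241.2, 210.0], [595.5, 269.0, 210.0]]
```

```bash
python3 - <<'E'
import cv2
b=cv2.imread("pics/side0.png")
im=cv2.resize(b[85:165,272:362],None,fx=7,fy=7,interpolation=cv2.INTER_CUBIC)
cv2.imwrite("pics/c5.png",cv2.convertScaleAbs(im,alpha=1.3))
E
```

```text
(no output)
```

View pics/c5.png

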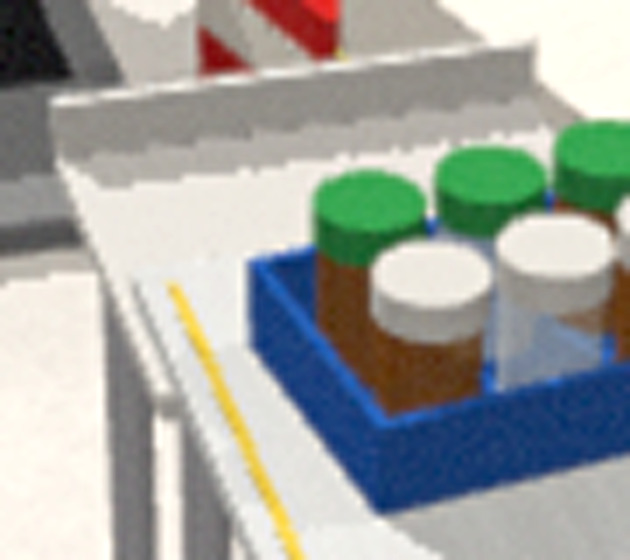

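```bash
python3 - <<'E'
from h import *
from scipy.optimize import least_squares
c4=lambda a:np.array(a)/3.5+[120,80]
c5=lambda a:np.array(a)/7+[272,85]
c2=lambda a:np.array(a)/3+[270,80]
P=[[90,90,260],[90,-90,260],[-90,-90,260],[-90,90,260]]
uvT=c4([[408,78],[728,122],[677,443],[340,395]])
uvS=np.vstack([c2([[130,270]]),c5([[135,283]])])
def resid(q):
    p=q[:3]
    D=lambda x,y,z:[x*90,q[3]+y*80,q[4]+z]
    rT=T.proj(l2w(p,P))+q[5:7]-uvT
    rS=S.proj(l2w(p,[P[2],P[3]]))+q[7:9]-uvS
    dT=T.proj(l2w(p,[D(1,-1,0),D(-1,-1,0)]))+q[5:7]-c4([[387,97],[328,382]])
    dS=S.proj(l2w(p,[D(-1,-1,0),D(-1,1,0),D(-1,1,22),D(1,1,22)]))+q[7:9]-c5([[152,388],[57,163],[52,103],[535,42]])
    return np.concatenate([a.ravel() for a in(rT,rS,dT,dS)]+[q[5:]*0.5])
s=least_squares(resid,[654,147,-.159,182,190,0,0,0,0]);print(s.x.round(2));print(s.fun[:-4].reshape(-1,2).round(2))
E
```

```text
[ 6.5765e+02  1.4951e+02 -1.9000e-01  1.9158e+02  1.9972e+02  1.0200e+00
  4.6000e-01  1.9900e+00  2.4400e+00]
[[-0.04 -3.66]
 [ 1.74 -0.34]
 [-0.65  0.48]
 [-1.47 -2.88]
 [ 0.59  3.11]
 [ 2.4  -1.87]
 [ 1.42  1.31]
 [-1.25  4.96]
 [-1.29  1.16]
 [-1.18 -1.65]
 [-0.9  -0.97]
 [-0.1  -0.39]]
```

```bash
cat > fit.py <<'E'
from h import *
from scipy.optimize import least_squares
c4=lambda a:np.array(a)/3.5+[120,80]
c5=lambda a:np.array(a)/7+[272,85]
c2=lambda a:np.array(a)/3+[270,80]
P=[[90,90,260],[90,-90,260],[-90,-90,260],[-90,90,260]]
uvT=c4([[408,78],[728,122],[677,443],[340,395]])
uvS=np.vstack([c2([[130,270]]),c5([[135,283]])])
def resid(q):
    p=q[:3];d=q[9:12]
    D=lambda x,y,z:[x*90,y*80,q[4]+z]
    rT=T.proj(l2w(p,P))+q[5:7]-uvT
    rS=S.proj(l2w(p,[P[2],P[3]]))+q[7:9]-uvS
    dT=T.proj(l2w(d,[D(1,-1,0),D(-1,-1,0)]))+q[5:7]-c4([[387,97],[328,382]])
    dS=S.proj(l2w(d,[D(-1,-1,0),D(-1,1,0),D(-1,1,22),D(1,1,22)]))+q[7:9]-c5([[152,388],[57,163],[52,103],[535,42]])
    return np.concatenate([a.ravel() for a in(rT,rS,dT,dS)]+[q[5:9]*0.5])
s=least_squares(resid,[654,147,-.159,182,190,0,0,0,0,680,330,-.159]);print(s.x.round(2));print(s.fun[:-4].reshape(-1,2).round(2))
E
python3 fit.py
```

```text
[ 6.57260e+02  1.49580e+02 -1.60000e-01  3.31355e+03  1.90050e+02
  1.21000e+00  1.64000e+00 -5.00000e-02  9.30000e-01  7.03190e+02
  3.41710e+02 -1.70000e-01]
[[-1.36 -1.33]
 [ 0.86 -0.32]
 [ 0.99  0.82]
 [-0.33 -0.04]
 [-0.12  2.18]
 [-0.65 -2.65]
 [ 0.27 -1.05]
 [-0.74  1.51]
 [ 0.98  1.55]
 [-0.2  -0.97]
 [ 0.13 -0.19]
 [-0.13 -0.15]]
```

jog_arm(rows=[[[0.92,-0.63,0,0,0,0],[0.92,-0.63,0,0,0,0],[0.92,-0.63,0,0,0,0],[0.92,-0.63,0,0,0,0],[0.92,-0.63,0,0,0,0]]], jaw=-1, grip_force=30)

```text
time_s: 0.52
eef_pos: [290.0, -344.0, 231.4]
ee_rot: [-0.001, 0.982, 0.191, 0.001]
force: [-0.4, -0.7, 0.1]
grip_width: 1.001
```

jog_arm(rows=[[[0.92,-0.63,0,0,0,0],[0.92,-0.63,0,0,0,0],[0.92,-0.63,0,0,0,0],[0.92,-0.63,0,0,0,0],[0.92,-0.63,0,0,0,0]]])

```text
time_s: 0.93
eef_pos: [383.1, -205.1, 231.3]
ee_rot: [-0.001, 0.982, 0.191, 0.0]
force: [0.8, -0.5, -0.3]
grip_width: 0.999
```

jog_arm(rows=[[[0.8,-0.55,0,0,0,0.178],[0.8,-0.55,0,0,0,0.178],[0.8,-0.55,0,0,0,0.178],[0.8,-0.55,0,0,0,0.178],[0.8,-0.55,0,0,0,0.178]]])

```text
time_s: 1.35
eef_pos: [463.5, -85.2, 231.0]
ee_rot: [-0.001, 0.999, 0.052, 0.0]
force: [0.7, -0.6, -0.6]
grip_width: 0.999
```

jog_arm(rows=[[[0.093,-0.09,0.2,0,0,0],[0.093,-0.09,0.2,0,0,0],[0.093,-0.09,0.2,0,0,0],[0.093,-0.09,0.2,0,0,0]]])

```text
time_s: 1.68
eef_pos: [474.1, -75.2, 201.9]
ee_rot: [0.0, 0.999, 0.049, 0.0]
force: [-0.2, 0.5, -0.1]
grip_width: 0.998
```

```bash
python3 - <<'E'
from h import *
import cv2
a=capture("top");b=capture("side");s=ctrl.sense();print(s["time_s"],s["eef_pos"],s["ee_rot"],s["force"])
print(T.proj([s["eef_pos"]]),S.proj([s["eef_pos"]]),S.proj([[476.5,-67.5,132]]))
cv2.imwrite("pics/t1.png",a[:,:,::-1]);cv2.imwrite("pics/s1.png",b[:,:,::-1])
E
```

```text
1.7833 [474.22992565 -75.31590703 202.28312087] [4.26065827e-04 9.98796801e-01 4.90339603e-02 6.63086966e-04] [0.17569008 0.3961555  0.70221441]
[[392.30422987 251.01188625]] [[307.46202602 259.4640405 ]] [[307.11358137 282.5999849 ]]
```

View pics/s1.png

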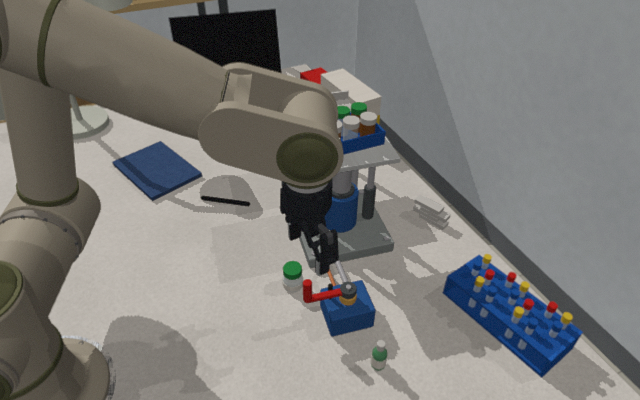

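View pics/t1.png

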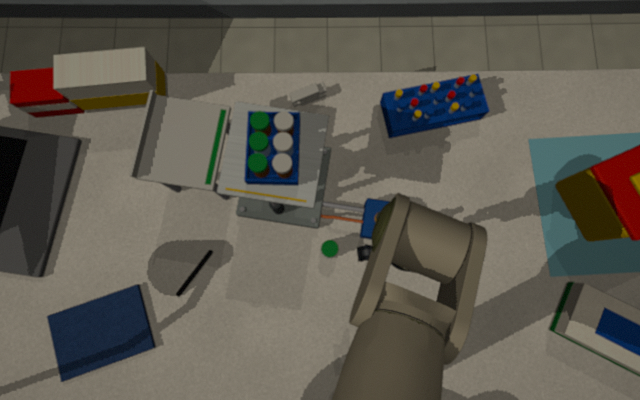

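jog_arm(rows=[[[0.013,-0.033,0.35,0,0,0],[0.013,-0.033,0.35,0,0,0],[0.013,-0.033,0.55,0,0,0],[0.013,-0.033,0.69,0,0,0],[0.013,-0.033,0.69,0,0,0],[0.013,-0.033,0.69,0,0,0]]])

```text
time_s: 2.28
eef_pos: [475.6, -69.7, 98.4]
ee_rot: [-0.0, 0.999, 0.049, -0.0]
force: [-0.4, -0.7, 0.9]
grip_width: 0.999
```

```bash
python3 - <<'E'
from h import *
import cv2
b=capture("side");s=ctrl.sense();print(s["time_s"],s["eef_pos"],s["force"])
cv2.imwrite("pics/s2.png",cv2.resize(b[220:340,250:400,::-1],None,fx=5,fy=5,interpolation=cv2.INTER_CUBIC))
E
```

```text
2.3333 [476.28052511 -69.85328502  99.2676578 ] [-0.12015277  0.8765379  -0.4733528 ]
```

View pics/s2.png

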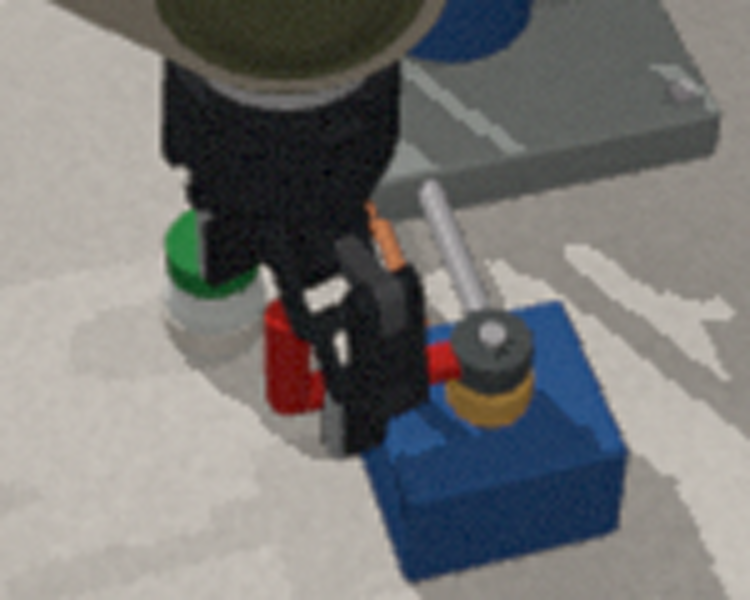

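```bash
python3 - <<'E'
from h import *
print((S.proj([[480,-112,112],[476.3,-69.9,118],[476.5,-67.5,132],[476.5,-67.5,87]])-[250,220])*5)
E
```

```text
[[346.59193233 435.60731719]
 [288.06569597 342.83963545]
 [285.56790686 312.99992451]
 [286.48854389 391.35858672]]
```

jog_arm(rows=[[[0,0,0,0,0,0],[0,0,0,0,0,0],[0,0,0,0,0,0],[0,0,0,0,0,0],[0,0,0,0,0,0],[0,0,0,0,0,0]]], jaw=1, grip_force=25)

```text
time_s: 2.83
eef_pos: [475.3, -68.9, 98.0]
ee_rot: [-0.0, 0.999, 0.05, -0.0]
force: [-2.9, 1.3, 4.4]
grip_width: 0.205
```

```bash
cat > look.py <<'E'
import sys
from h import *
import cv2
n=sys.argv[1]
b=capture("side");s=ctrl.sense();print(s["time_s"],s["eef_pos"].round(1),s["force"].round(1),round(float(s["grip_width"]),3))
cv2.imwrite(f"pics/{n}.png",b[:,:,::-1])
# track platform right-front area shift vs s1
r=cv2.imread("pics/s1.png");
E
python3 look.py s3;python3 - <<'E'
import cv2
b=cv2.imread("pics/s3.png")
cv2.imwrite("pics/s3c.png",cv2.resize(b[80:340,230:430],None,fx=2.3,fy=2.3,interpolation=cv2.INTER_CUBIC))
E
```

```text
2.8833 [475.4 -68.9  98. ] [-3.2  3.   6. ] 0.204
```

View pics/s3c.png

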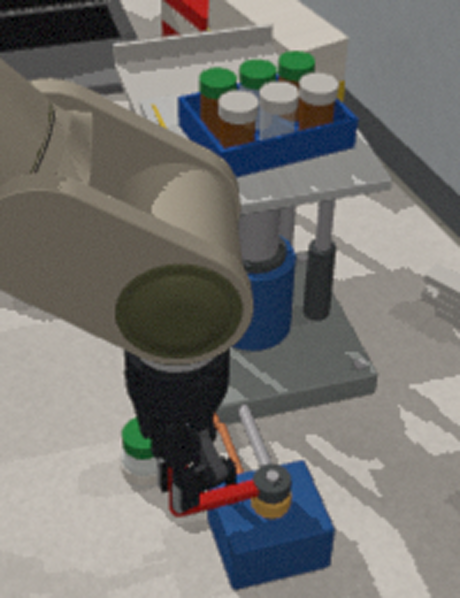

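```bash
cat > arc.py <<'E'
import sys,numpy as np
c=np.array([555,-80.5]);R=80.4
f=lambda t:c+R*np.array([-np.cos(.16-t),np.sin(.16-t)])
y=0.099;ex=np.array([np.cos(y),np.sin(y)]);ey=np.array([np.sin(y),-np.cos(y)])
ts=[float(a) for a in sys.argv[1:]]
for t in ts[1:]:
    d=f(t)-f(ts[0]);print(t,(d@ex/150).round(4),(d@ey/150).round(4),f(t).round(1))
E
python3 arc.py 0.015 0.05 .1 .15;python3 arc.py 0.15 .19 .23;python3 arc.py 0.23 .27 .31
cat > look.py <<'E'
import sys
from h import *
import cv2
n=sys.argv[1]
b=capture("side");s=ctrl.sense()
p=s["eef_pos"];th=.16-np.arctan2(p[1]+80.5,555-p[0])
cv2.imwrite(f"pics/{n}.png",b[:,:,::-1])
r=cv2.cvtColor(cv2.imread("pics/s3.png"),cv2.COLOR_BGR2GRAY).astype(np.float32);g=cv2.cvtColor(b,cv2.COLOR_RGB2GRAY).astype(np.float32)
# carrier centre guess 289 mm up; search sink by warping (vertical-motion homography approximated by affine from projections)
p0=l2w([655,148,-.16],[[x,y,z] for x in(-30,40) for y in(-45,35) for z in(262,318)])
x0,x1,y0,y1=322,392,100,160
def score(d):
    A=S.proj(p0);B=S.proj(p0-[0,0,d])
    M,_=cv2.estimateAffine2D(A,B) if d else (np.float64([[1,0,0],[0,1,0]]),0)
    w=cv2.warpAffine(g,M,(640,400),flags=cv2.INTER_LINEAR|cv2.WARP_INVERSE_MAP)
    a=r[y0:y1,x0:x1];w=w[y0:y1,x0:x1];a=a-a.mean();w=w-w.mean()
    return (a*w).sum()/np.sqrt((a*a).sum()*(w*w).sum())
ds=np.arange(0,100,.5);sc=[score(d) for d in ds];i=int(np.argmax(sc))
print("t",round(float(s["time_s"]),3),"pos",p.round(1),"F",s["force"].round(1),"w",round(float(s["grip_width"]),3),"theta~",round(float(th),3),"sink",ds[i],"score",round(float(sc[i]),3))
E
python3 look.py s4
```

```text
0.05 -0.0042 0.0183 [475.1 -71.7]
0.1 -0.0091 0.0446 [474.7 -75.7]
0.15 -0.0127 0.0712 [474.6 -79.7]
0.19 -0.0019 0.0214 [474.6 -82.9]
0.23 -0.003 0.0428 [474.8 -86.1]
0.27 -0.0002 0.0214 [475.1 -89.3]
0.31 0.0005 0.0429 [475.5 -92.5]
t 2.933 pos [475.4 -68.9  98. ] F [-3.6  2.7  5.1] w 0.2 theta~ 0.015 sink 0.0 score 0.998
```

jog_arm(rows=[[[-0.0042,0.0183,0,0,0,0],[-0.0091,0.0446,0,0,0,0],[-0.0127,0.0712,0,0,0,0],[-0.0127,0.0712,0,0,0,0]]])

```text
time_s: 3.27
eef_pos: [473.8, -79.6, 97.9]
ee_rot: [-0.001, 0.999, 0.05, -0.001]
force: [-8.6, 3.7, 8.4]
grip_width: 0.202
```

```bash
python3 look.py s5; python3 arc.py 0.15 .2 .24
```

```text
t 3.317 pos [473.8 -79.6  97.9] F [-8.2  2.5  9.5] w 0.203 theta~ 0.149 sink 0.0 score 0.994
0.2 -0.0022 0.0267 [474.7 -83.7]
0.24 -0.0031 0.0481 [474.9 -86.9]
```

jog_arm(rows=[[[-0.006,0.0267,0,0,0,0],[-0.008,0.0481,0,0,0,0],[-0.008,0.0481,0,0,0,0],[-0.008,0.0481,0,0,0,0]]])

```text
time_s: 3.65
eef_pos: [473.4, -86.9, 97.9]
ee_rot: [-0.0, 0.999, 0.05, -0.001]
force: [-7.3, 2.8, 8.0]
grip_width: 0.204
```

```bash
python3 look.py s6; python3 arc.py 0.24 .28 .32;python3 arc.py .32 .36 .4
```

```text
t 3.7 pos [473.4 -86.9  97.9] F [-7.2  1.9  8.6] w 0.201 theta~ 0.238 sink 0.0 score 0.99
0.28 0.0 0.0214 [475.2 -90.1]
0.32 0.0009 0.0429 [475.6 -93.3]
0.36 0.0017 0.0214 [476.2 -96.5]
0.4 0.0043 0.0427 [476.9 -99.6]
```

jog_arm(rows=[[[-0.003,0.0214,0,0,0,0],[-0.003,0.0429,0,0,0,0],[-0.003,0.0429,0,0,0,0],[-0.003,0.0429,0,0,0,0],[-0.003,0.0429,0,0,0,0]]])

```text
time_s: 4.12
eef_pos: [473.7, -93.3, 97.9]
ee_rot: [-0.0, 0.999, 0.05, -0.001]
force: [-6.6, 3.0, 8.2]
grip_width: 0.203
```

```bash
python3 look.py s7
```

```text
t 4.167 pos [473.7 -93.3  97.9] F [-7.4  2.4  7.8] w 0.199 theta~ 0.316 sink 0.0 score 0.987
```

jog_arm(rows=[[[0.0015,0.0214,0,0,0,0],[0.003,0.0427,0,0,0,0],[0.003,0.0427,0,0,0,0],[0.003,0.0427,0,0,0,0],[0.003,0.0427,0,0,0,0]]])

```text
time_s: 4.58
eef_pos: [474.8, -99.7, 97.9]
ee_rot: [-0.0, 0.999, 0.05, -0.001]
force: [-6.3, 2.4, 6.9]
grip_width: 0.2
```

```bash
python3 look.py s8;python3 arc.py .4 .44 .48;python3 arc.py .48 .52 .56; python3 arc.py .56 .6 .64;python3 arc.py .64 .68 .72
```

```text
t 4.633 pos [474.8 -99.7  97.9] F [-6.4  1.9  6.9] w 0.205 theta~ 0.395 sink 0.0 score 0.986
0.44 0.0034 0.0212 [ 477.7 -102.7]
0.48 0.0077 0.0422 [ 478.7 -105.8]
0.52 0.0051 0.0208 [ 479.8 -108.8]
0.56 0.0111 0.0414 [ 480.9 -111.8]
0.6 0.0068 0.0203 [ 482.3 -114.7]
0.64 0.0143 0.0404 [ 483.7 -117.6]
0.68 0.0084 0.0197 [ 485.2 -120.4]
0.72 0.0175 0.0391 [ 486.9 -123.2]
```

jog_arm(rows=[[[0.003,0.0212,0,0,0,0],[0.007,0.0422,0,0,0,0],[0.007,0.0422,0,0,0,0],[0.007,0.0422,0,0,0,0],[0.007,0.0422,0,0,0,0]]])

```text
time_s: 5.05
eef_pos: [476.4, -106.0, 97.8]
ee_rot: [-0.0, 0.999, 0.05, -0.001]
force: [-7.0, 2.5, 6.3]
grip_width: 0.204
```

```bash
python3 look.py s9
```

```text
t 5.1 pos [ 476.4 -106.    97.8] F [-7.3  1.7  6.3] w 0.205 theta~ 0.473 sink 0.0 score 0.985
```

jog_arm(rows=[[[0.005,0.0208,0,0,0,0],[0.0105,0.0414,0,0,0,0],[0.0105,0.0414,0,0,0,0],[0.0105,0.0414,0,0,0,0],[0.0105,0.0414,0,0,0,0]]])

```text
time_s: 5.52
eef_pos: [478.9, -112.0, 97.7]
ee_rot: [-0.0, 0.999, 0.05, -0.001]
force: [-4.6, 2.2, 4.3]
grip_width: 0.2
```

```bash
python3 look.py s10
```

```text
t 5.567 pos [ 478.9 -112.1   97.7] F [-4.1  2.4  4.3] w 0.201 theta~ 0.553 sink 0.0 score 0.984
```

jog_arm(rows=[[[0.0065,0.0203,0,0,0,0],[0.0138,0.0404,0,0,0,0],[0.0138,0.0404,0,0,0,0],[0.0138,0.0404,0,0,0,0],[0.0138,0.0404,0,0,0,0]]])

```text
time_s: 5.98
eef_pos: [481.7, -117.8, 97.7]
ee_rot: [-0.0, 0.999, 0.05, -0.001]
force: [-5.5, 2.0, 4.0]
grip_width: 0.198
```

```bash
python3 look.py s11
```

```text
t 6.033 pos [ 481.7 -117.8   97.7] F [-5.1  2.9  2.9] w 0.204 theta~ 0.631 sink 1.5 score 0.981
```

jog_arm(rows=[[[0,0,0,0,0,0],[0,0,0,0,0,0],[0,0,0,0,0,0],[0,0,0,0,0,0],[0,0,0,0,0,0]]])

```text
time_s: 6.45
eef_pos: [481.7, -117.8, 97.7]
ee_rot: [-0.0, 0.999, 0.05, -0.001]
force: [-5.6, 2.7, 3.4]
grip_width: 0.199
```

```bash
python3 look.py s12
```

```text
t 6.5 pos [ 481.7 -117.8   97.7] F [-5.4  2.1  3.7] w 0.205 theta~ 0.631 sink 4.0 score 0.973
```

jog_arm(rows=[[[0.008,0.0197,0,0,0,0],[0.008,0.0197,0,0,0,0],[0.008,0.0197,0,0,0,0],[0.008,0.0197,0,0,0,0],[0.008,0.0197,0,0,0,0],[0.008,0.0197,0,0,0,0],[0.008,0.0197,0,0,0,0],[0.008,0.0197,0,0,0,0]]])

```text
time_s: 7.17
eef_pos: [483.2, -120.7, 97.7]
ee_rot: [-0.0, 0.999, 0.05, -0.0]
force: [-4.4, 2.6, 3.3]
grip_width: 0.199
```

```bash
python3 look.py s13
```

```text
t 7.217 pos [ 483.2 -120.7   97.7] F [-4.5  2.6  3.3] w 0.198 theta~ 0.67 sink 12.0 score 0.94
```

jog_arm(rows=[[[0,0,0,0,0,0],[0,0,0,0,0,0],[0,0,0,0,0,0],[0,0,0,0,0,0],[0,0,0,0,0,0],[0,0,0,0,0,0],[0,0,0,0,0,0],[0,0,0,0,0,0]]])

```text
time_s: 7.88
eef_pos: [483.3, -120.7, 97.7]
ee_rot: [-0.0, 0.999, 0.05, -0.0]
force: [-4.7, 2.8, 2.5]
grip_width: 0.202
```

```bash
python3 look.py s14
```

```text
t 7.933 pos [ 483.2 -120.7   97.7] F [-4.3  1.8  3.3] w 0.202 theta~ 0.67 sink 20.0 score 0.89
```

jog_arm(rows=[[[0,0,0,0,0,0],[0,0,0,0,0,0],[0,0,0,0,0,0],[0,0,0,0,0,0],[0,0,0,0,0,0],[0,0,0,0,0,0],[0,0,0,0,0,0],[0,0,0,0,0,0]]])

```text
time_s: 8.6
eef_pos: [483.2, -120.7, 97.7]
ee_rot: [-0.0, 0.999, 0.05, -0.001]
force: [-5.0, 2.6, 4.1]
grip_width: 0.203
```

jog_arm(rows=[[[0,0,0,0,0,0],[0,0,0,0,0,0],[0,0,0,0,0,0],[0,0,0,0,0,0],[0,0,0,0,0,0],[0,0,0,0,0,0],[0,0,0,0,0,0],[0,0,0,0,0,0]]])

```text
time_s: 9.27
eef_pos: [483.3, -120.7, 97.7]
ee_rot: [-0.0, 0.999, 0.05, -0.0]
force: [-3.9, 3.0, 3.2]
grip_width: 0.199
```

```bash
python3 look.py s15; python3 -c "
import cv2
b=cv2.imread('pics/s15.png')
cv2.imwrite('pics/s15c.png',cv2.resize(b[80:240,250:430],None,fx=3.5,fy=3.5,interpolation=cv2.INTER_CUBIC))"; python3 arc.py .67 .63 .59 .55 .5
```

```text
t 9.317 pos [ 483.2 -120.7   97.7] F [-4.   2.8  3.1] w 0.2 theta~ 0.671 sink 34.5 score 0.798
0.63 -0.0082 -0.0198 [ 483.3 -116.9]
0.59 -0.0155 -0.04 [ 481.9 -114. ]
0.55 -0.0221 -0.0604 [ 480.6 -111.1]
0.5 -0.0291 -0.0862 [ 479.2 -107.3]
```

View pics/s15c.png

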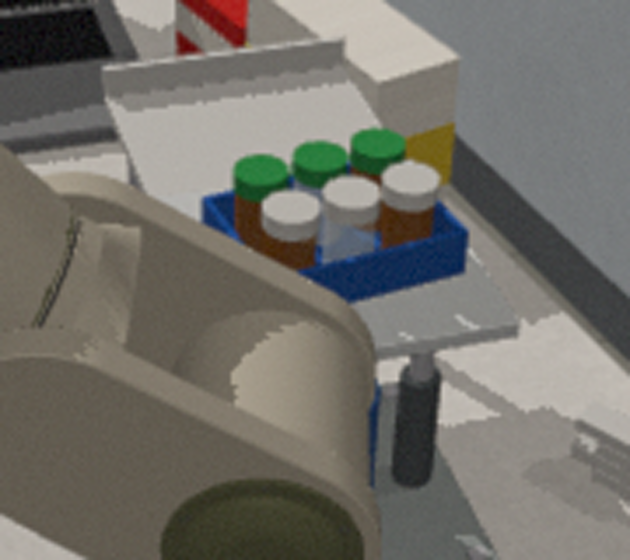

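jog_arm(rows=[[[0,0,0,0,0,0],[0,0,0,0,0,0],[0,0,0,0,0,0],[0,0,0,0,0,0],[0,0,0,0,0,0],[0,0,0,0,0,0],[0,0,0,0,0,0],[0,0,0,0,0,0]]])

```text
time_s: 9.98
eef_pos: [483.2, -120.7, 97.7]
ee_rot: [-0.0, 0.999, 0.05, -0.001]
force: [-5.2, 2.0, 3.7]
grip_width: 0.204
```

jog_arm(rows=[[[0,0,0,0,0,0],[0,0,0,0,0,0],[0,0,0,0,0,0],[-0.0082,-0.0198,0,0,0,0],[-0.0155,-0.04,0,0,0,0],[-0.0221,-0.0604,0,0,0,0],[-0.0221,-0.0604,0,0,0,0]]])

```text
time_s: 10.57
eef_pos: [478.9, -113.6, 97.7]
ee_rot: [0.002, 0.999, 0.049, -0.001]
force: [-6.6, -9.0, 1.0]
grip_width: 0.203
```

```bash
python3 look.py s16; python3 look.py s17; python3 -c "
import cv2
b=cv2.imread('pics/s17.png')
cv2.imwrite('pics/s17c.png',cv2.resize(b[80:200,270:430],None,fx=4.5,fy=4.5,interpolation=cv2.INTER_CUBIC))"
```

```text
t 10.617 pos [ 478.9 -113.6   97.7] F [-6.3 -8.9  0.6] w 0.201 theta~ 0.57 sink 45.0 score 0.76
t 10.667 pos [ 478.8 -113.6   97.7] F [-7.2 -9.2  0.7] w 0.2 theta~ 0.57 sink 45.0 score 0.761
```

View pics/s17c.png

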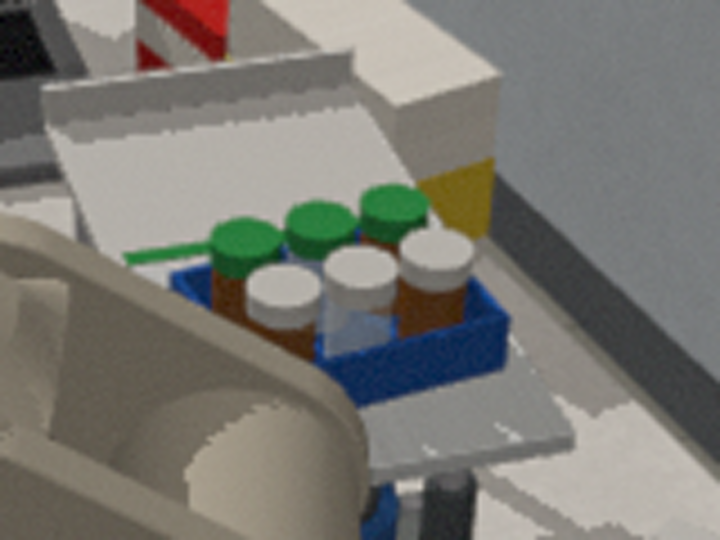

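jog_arm(rows=[[[-0.007,-0.0258,0,0,0,0],[-0.007,-0.0258,0,0,0,0],[-0.007,-0.0258,0,0,0,0]]])

```text
time_s: 10.92
eef_pos: [477.3, -110.0, 97.8]
ee_rot: [0.001, 0.999, 0.049, -0.001]
force: [-7.6, -10.1, 1.3]
grip_width: 0.199
```

jog_arm(rows=[[[0,0,0,0,0,0],[0,0,0,0,0,0],[0,0,0,0,0,0],[0,0,0,0,0,0],[0,0,0,0,0,0],[0,0,0,0,0,0]]], jaw=-1)

```text
time_s: 11.42
eef_pos: [478.1, -108.4, 97.8]
ee_rot: [0.0, 0.999, 0.05, 0.0]
force: [0.5, -0.4, 0.0]
grip_width: 0.999
```

```bash
python3 look.py s18
```

```text
t 11.467 pos [ 478.1 -108.4   97.8] F [ 0.7 -0.7 -0. ] w 1.004 theta~ 0.508 sink 45.0 score 0.763
```

jog_arm(rows=[[[0,0,-0.25,0,0,0],[0,0,-0.4,0,0,0],[-0.3,0.2,-0.4,0,0,0],[-0.6,0.45,-0.4,0,0,0],[-0.8,0.7,-0.4,0,0,0],[-0.9,0.9,-0.4,0,0,0],[-0.9,1,-0.4,0,0,0]]])

```text
time_s: 12.05
eef_pos: [356.6, -272.0, 158.1]
ee_rot: [0.0, 0.999, 0.05, 0.0]
force: [0.3, 0.4, 0.1]
grip_width: 1.002
```

```bash
python3 - <<'E'
from h import *
import cv2
a=capture("top");b=capture("side");s=ctrl.sense();print(s["time_s"],s["eef_pos"])
cv2.imwrite("pics/t20.png",a[:,:,::-1]);cv2.imwrite("pics/s20.png",b[:,:,::-1])
E
```

```text
12.15 [ 356.96792821 -275.39113087  158.06808551]
```

View pics/s20.png

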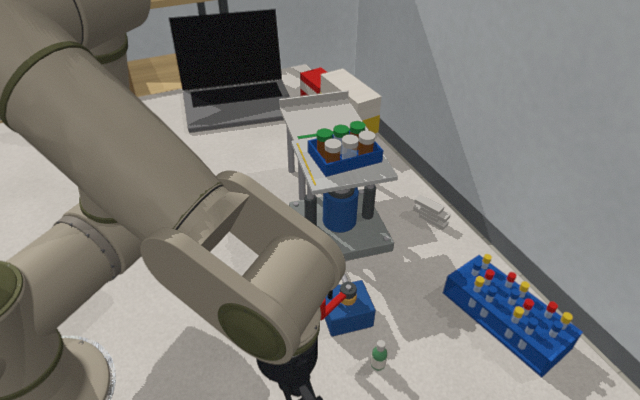

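Clear view of platform and dock. Zoom both pictures.

```bash
python3 - <<'E'
import cv2
b=cv2.imread("pics/s20.png");a=cv2.imread("pics/t20.png")
cv2.imwrite("pics/s20c.png",cv2.convertScaleAbs(cv2.resize(b[85:195,275:400],None,fx=5.5,fy=5.5,interpolation=cv2.INTER_CUBIC),alpha=1.2))
cv2.imwrite("pics/t20c.png",cv2.convertScaleAbs(cv2.resize(a[80:240,120:345],None,fx=3.5,fy=3.5,interpolation=cv2.INTER_CUBIC),alpha=1.3))
E
```

```text
(no output)
```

View pics/s20c.png

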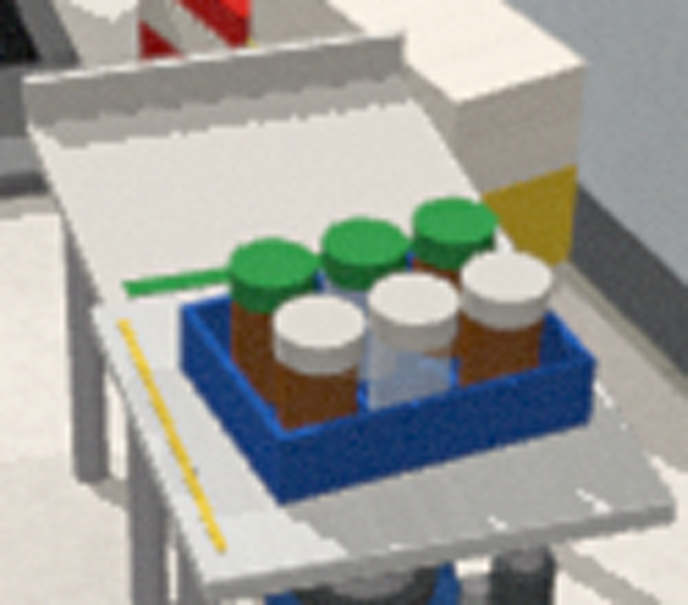

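View pics/t20c.png

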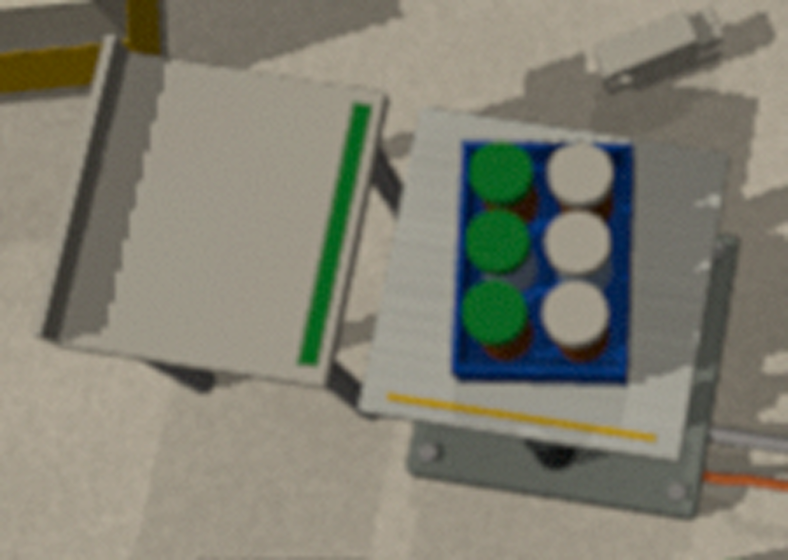

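```bash
cat > fit2.py <<'E'
from h import *
from scipy.optimize import least_squares
c4=lambda a:np.array(a)/3.5+[120,80]
c5=lambda a:np.array(a)/7+[272,85]
c2=lambda a:np.array(a)/3+[270,80]
s20=lambda a:np.array(a)/5.5+[275,85]
Pl=lambda z:[[90,90,z],[90,-90,z],[-90,-90,z],[-90,90,z]]
def run(uvT,uvS,idx,cam=True):
    def resid(q):
        p=q[:3];dz=q[3];D=lambda x,y,z:[x*90,y*80,q[4]+z];d=q[5:8];oT=q[8:10];oS=q[10:12];sT,sS=1+q[12]/500,1+q[13]/500
        pt=lambda w:(T.proj(w)-[320,200])*sT+[320,200]+oT
        ps=lambda w:(S.proj(w)-[320,200])*sS+[320,200]+oS
        R=[pt(l2w(p,Pl(260)))-c4([[408,78],[728,122],[677,443],[340,395]]),
           ps(l2w(p,[Pl(260)[2],Pl(260)[3]]))-np.vstack([c2([[130,270]]),c5([[135,283]])]),
           pt(l2w(p,Pl(260-dz)))-uvT, ps(l2w(p,np.array(Pl(260-dz))[idx]))-uvS,
           pt(l2w(d,[D(1,-1,0),D(-1,-1,0),D(-1,1,22),D(1,1,22)]))-c4([[386,97],[327,383],[42,337],[108,38]]),
           ps(l2w(d,[D(-1,1,0),D(-1,1,22),D(1,1,22)]))-s20([[30,131],[25,82],[403,37]]),
           pt(l2w(p,[[-100,-100,30],[-100,100,30]]))-c4([[693,515],[412,472]])]
        return np.concatenate([a.ravel() for a in R]+[q[8:]*.5])
    s=least_squares(resid,[654,147,-.159,45,190,700,340,-.16,0,0,0,0,0,0],x_scale=[1,1,.01,1,1,1,1,.01,1,1,1,1,1,1],loss='soft_l1')
    J=s.jac;C=np.linalg.inv(J.T@J)
    print(s.x.round(2));print("sink",s.x[3].round(1),"dock drop",(260-s.x[4]).round(1),"sd",np.sqrt(C[4,4]).round(1), "left sd",np.sqrt(C[3,3]+C[4,4]+2*C[3,4]).round(1));print(s.fun[:-6].reshape(-1,2).round(1).tolist())
    return s
if __name__=="__main__":
    run(c4([[425,108],[725,150],[680,457],[362,410]]),s20([[672,507],[205,574],[95,306]]),[1,2,3])
E
python3 fit2.py
```

```text
[ 6.5688e+02  1.5050e+02 -1.6000e-01  4.7650e+01  1.8443e+02  7.0444e+02
  3.4494e+02 -1.6000e-01  1.2800e+00  1.0400e+00  3.5000e-01  2.8000e-01
 -4.4700e+00 -1.1800e+00]
sink 47.6 dock drop 75.6 sd 4.4 left sd 3.6
[[-0.8, -0.9], [0.5, 0.2], [0.5, 0.5], [0.1, -0.5], [-0.3, 1.3], [-0.4, -3.4], [-1.0, 0.1], [0.9, 1.1], [-0.1, 0.3], [-0.3, -0.1], [1.4, -1.4], [0.8, 1.4], [-0.8, -0.0], [0.1, -0.8], [0.3, 0.3], [-0.9, -0.5], [0.4, 0.7], [-0.2, -0.4], [0.3, 0.8], [-0.4, -0.1], [0.8, -0.1], [-1.8, -0.5]]
```

jog_arm(rows=[[[0.2,-0.3,0,0,0,0],[0.4,-0.5,0,0,0,0],[0.6,-0.7,0,0,0,0],[0.8,-0.9,0,0,0,0],[0.9,-1,0,0,0,0],[0.9,-1,0.2,0,0,0],[0.9,-1,0.4,0,0,0],[0.9,-1,0.4,0,0,0]]])

```text
time_s: 12.82
eef_pos: [475.8, -106.1, 93.4]
ee_rot: [-0.002, 0.999, 0.05, -0.004]
force: [-1.5, 0.1, -1.5]
grip_width: 0.999
```

```bash
python3 look.py s21;  python3 -c "
import cv2
b=cv2.imread('pics/s21.png')
cv2.imwrite('pics/s21c.png',cv2.resize(b[210:340,250:400],None,fx=4,fy=4,interpolation=cv2.INTER_CUBIC))"
```

```text
t 12.867 pos [ 476.8 -107.2   96.2] F [0.3 0.1 0.2] w 1.003 theta~ 0.489 sink 45.0 score 0.786
```

View pics/s21c.png

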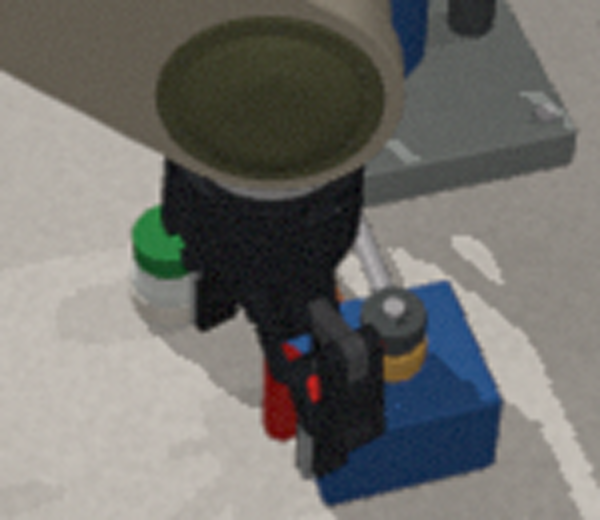

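jog_arm(rows=[[[0,0,0,0,0,0],[0,0,0,0,0,0],[0,0,0,0,0,0],[0,0,0,0,0,0],[0,0,0,0,0,0],[0,0,0,0,0,0]]], jaw=1)

```text
time_s: 13.37
eef_pos: [478.0, -109.0, 98.4]
ee_rot: [0.001, 0.999, 0.05, 0.0]
force: [-1.5, -0.9, 4.0]
grip_width: 0.206
```

```bash
python3 look.py s22; python3 arc.py .5 .55 .6 .64
```

```text
t 13.417 pos [ 478.1 -109.    98.5] F [-3.2 -2.6  5.1] w 0.2 theta~ 0.514 sink 45.0 score 0.762
0.55 0.007 0.0259 [ 480.6 -111.1]
0.6 0.0154 0.0513 [ 482.3 -114.7]
0.64 0.0229 0.0714 [ 483.7 -117.6]
```

jog_arm(rows=[[[0.007,0.0259,0,0,0,0],[0.0154,0.0513,0,0,0,0],[0.0229,0.0714,0,0,0,0],[0.026,0.081,0,0,0,0],[0.026,0.081,0,0,0,0],[0.026,0.081,0,0,0,0],[0.026,0.081,0,0,0,0],[0.026,0.081,0,0,0,0]]])

```text
time_s: 14.08
eef_pos: [482.7, -119.7, 98.3]
ee_rot: [-0.0, 0.999, 0.05, -0.0]
force: [-4.5, 2.9, 8.4]
grip_width: 0.207
```

```bash
python3 look.py s23; python3 arc.py .66 .62 .56 .5
```

```text
t 14.133 pos [ 482.7 -119.8   98.3] F [-5.1  3.5  8. ] w 0.2 theta~ 0.657 sink 48.0 score 0.732
0.62 -0.008 -0.0199 [ 483.  -116.2]
0.56 -0.0184 -0.0503 [ 480.9 -111.8]
0.5 -0.027 -0.0813 [ 479.2 -107.3]
```

jog_arm(rows=[[[0,0,0,0,0,0],[0,0,0,0,0,0],[0,0,0,0,0,0],[0,0,0,0,0,0],[0,0,0,0,0,0],[0,0,0,0,0,0],[0,0,0,0,0,0],[0,0,0,0,0,0]]])

```text
time_s: 14.8
eef_pos: [482.7, -119.8, 98.3]
ee_rot: [-0.0, 0.999, 0.05, -0.0]
force: [-4.5, 2.8, 7.4]
grip_width: 0.204
```

jog_arm(rows=[[[0,0,0,0,0,0],[0,0,0,0,0,0],[0,0,0,0,0,0],[0,0,0,0,0,0],[-0.008,-0.0199,0,0,0,0],[-0.0184,-0.0503,0,0,0,0],[-0.027,-0.0813,0,0,0,0],[-0.027,-0.0813,0,0,0,0]]])

```text
time_s: 15.47
eef_pos: [477.2, -109.5, 98.3]
ee_rot: [0.001, 0.999, 0.05, -0.001]
force: [-7.9, -8.3, 5.6]
grip_width: 0.197
```

jog_arm(rows=[[[0,0,0,0,0,0],[0,0,0,0,0,0],[0,0,0,0,0,0],[0,0,0,0,0,0],[0,0,0,0,0,0]]], jaw=-1)

```text
time_s: 15.88
eef_pos: [477.9, -108.3, 97.7]
ee_rot: [-0.0, 0.999, 0.05, -0.0]
force: [-0.7, -0.1, -0.5]
grip_width: 0.897
```

jog_arm(rows=[[[0,0,-0.25,0,0,0],[0,0,-0.4,0,0,0],[-0.3,0.2,-0.4,0,0,0],[-0.6,0.45,-0.4,0,0,0],[-0.8,0.7,-0.4,0,0,0],[-0.9,0.9,-0.4,0,0,0],[-0.9,1,-0.4,0,0,0]]])

```text
time_s: 16.47
eef_pos: [356.4, -272.0, 158.1]
ee_rot: [-0.0, 0.999, 0.05, -0.0]
force: [0.9, 0.7, 0.6]
grip_width: 1.004
```

```bash
python3 - <<'E'
from h import *
import cv2
a=capture("top");b=capture("side");s=ctrl.sense();print(s["time_s"],s["eef_pos"])
cv2.imwrite("pics/t30.png",a[:,:,::-1]);cv2.imwrite("pics/s30.png",b[:,:,::-1])
b=b[:,:,::-1];a=a[:,:,::-1]
cv2.imwrite("pics/s30c.png",cv2.convertScaleAbs(cv2.resize(b[85:195,275:400],None,fx=5.5,fy=5.5,interpolation=cv2.INTER_CUBIC),alpha=1.2))
cv2.imwrite("pics/t30c.png",cv2.convertScaleAbs(cv2.resize(a[80:240,120:345],None,fx=3.5,fy=3.5,interpolation=cv2.INTER_CUBIC),alpha=1.3))
E
```

```text
16.5667 [ 356.82838616 -275.29511985  158.00892115]
```

View pics/s30c.png

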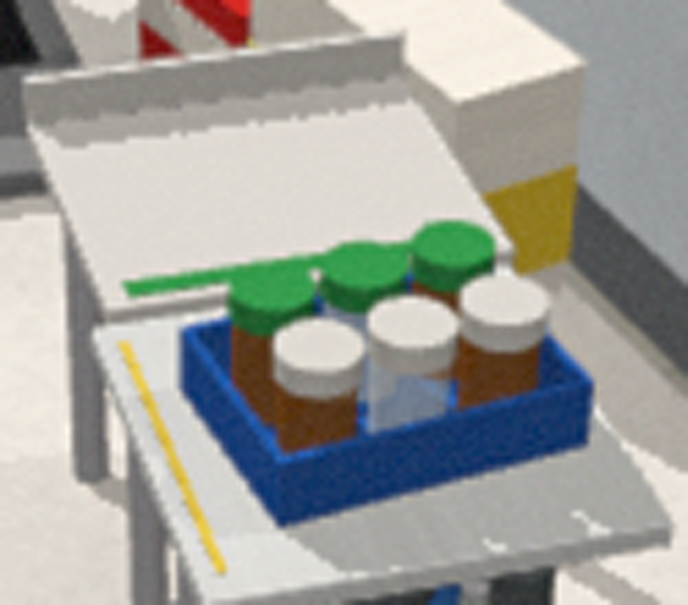

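View pics/t30c.png

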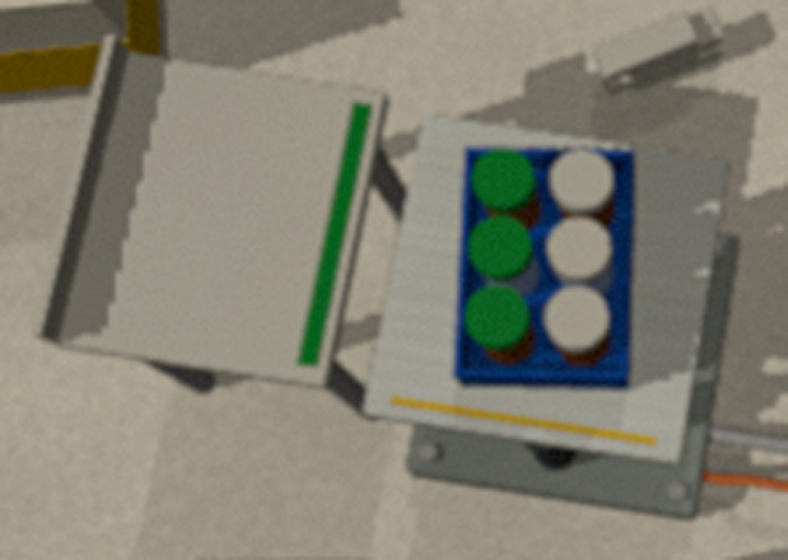

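```bash
python3 - <<'E'
import cv2
b=cv2.imread("pics/s30.png");a=cv2.imread("pics/t30.png")
s=cv2.resize(b[125:160,280:320],None,fx=10,fy=10,interpolation=cv2.INTER_CUBIC)
t=cv2.resize(a[175:210,200:240],None,fx=10,fy=10,interpolation=cv2.INTER_CUBIC)
cv2.imwrite("pics/z30.png",cv2.convertScaleAbs(cv2.hconcat([s,t]),alpha=1.3))
E
```

```text
(no output)
```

View pics/z30.png

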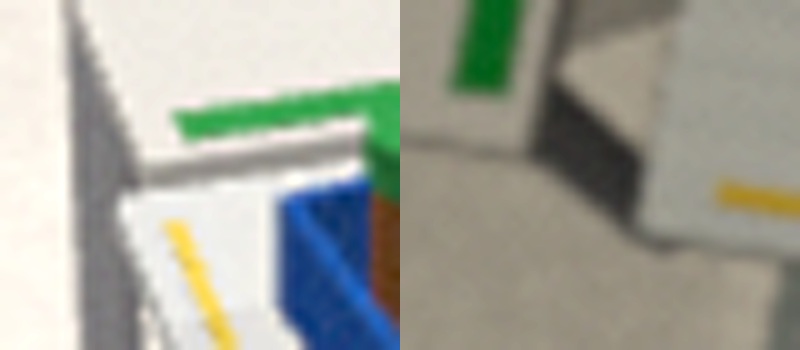

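```bash
cat > tri.py <<'E'
from h import *
from scipy.optimize import least_squares
def tri(t,s):
    r=least_squares(lambda P:np.r_[(T.proj(P)-t).ravel(),(S.proj(P)-s).ravel()],[600,270,200]);return r.x.round(1),r.fun.round(2)
if __name__=="__main__":
    print("plat0",tri(np.array([340,395])/3.5+[119.64,79.64],np.array([135,283])/7+[271.57,84.57]))
    for t in([212.55,190.05],[212.05,189.75]): print("dock",tri(np.array(t),np.array([293.55,141.05])))
    print("plat",tri(np.array([223.55,198.25]),np.array([291.55,143.75])))
    P=np.array([600.,240,200]);print(S.proj(P-[0,0,10])-S.proj(P),T.proj(P-[0,0,10])-T.proj(P))
E
python3 tri.py
```

```text
plat0 (array([582.1, 252.3, 252.4]), array([ 0.06, -0.2 , -0.24,  0.04]))
dock (array([597.9, 275.9, 192.3]), array([-0.07,  0.24,  0.29, -0.05]))
dock (array([598.6, 277.2, 191.4]), array([-0.09,  0.3 ,  0.35, -0.06]))
plat (array([580.3, 250.1, 205.6]), array([ 0.17, -0.54, -0.64,  0.1 ]))
[[0.07216086 3.71090357]] [[1.05216383 0.9970491 ]]
```

```bash
cat > track.py <<'E'
import sys
from h import *
import cv2
def sink(ref,cur,win=(308,392,100,162)):
    r=cv2.cvtColor(cv2.imread(f"pics/{ref}.png"),cv2.COLOR_BGR2GRAY).astype(np.float32);g=cv2.cvtColor(cv2.imread(f"pics/{cur}.png"),cv2.COLOR_BGR2GRAY).astype(np.float32)
    p0=l2w([657,150,-.16],[[x,y,z] for x in(-60,60) for y in(-45,45) for z in(260,318)])
    x0,x1,y0,y1=win;best=[]
    for d in np.arange(0,100,.5):
        M,_=cv2.estimateAffine2D(S.proj(p0),S.proj(p0-[0,0,d]),ransacReprojThreshold=50) if d else (np.float64([[1,0,0],[0,1,0]]),0)
        w=cv2.warpAffine(g,M,(640,400),flags=cv2.INTER_LINEAR|cv2.WARP_INVERSE_MAP)
        a=r[y0:y1,x0:x1];v=w[y0:y1,x0:x1];a=a-a.mean();v=v-v.mean();best.append(((a*v).sum()/np.sqrt((a*a).sum()*(v*v).sum()),d))
    return max(best)
for c in sys.argv[1:]: print(c,sink("side0",c))
E
python3 track.py s1 s20 s30
```

```text
s1 (np.float32(0.6550096), np.float64(0.0))
s20 (np.float32(0.88563794), np.float64(45.5))
s30 (np.float32(0.87474847), np.float64(56.0))
```

jog_arm(rows=[[[0.2,-0.3,0,0,0,0],[0.4,-0.5,0,0,0,0],[0.6,-0.7,0,0,0,0],[0.8,-0.9,0,0,0,0],[0.9,-1,0,0,0,0],[0.9,-1,0.2,0,0,0],[0.9,-1,0.4,0,0,0],[0.9,-1,0.4,0,0,0]]])

```text
time_s: 17.23
eef_pos: [475.6, -106.0, 93.4]
ee_rot: [-0.002, 0.999, 0.05, -0.004]
force: [-1.0, 0.2, -0.4]
grip_width: 0.992
```

jog_arm(rows=[[[0,0,0,0,0,0],[0,0,0,0,0,0],[0,0,0,0,0,0],[0,0,0,0,0,0],[0,0,0,0,0,0],[0,0,0,0,0,0]]], jaw=1)

```text
time_s: 17.73
eef_pos: [478.0, -109.0, 98.7]
ee_rot: [0.001, 0.999, 0.049, 0.0]
force: [-2.6, -0.4, 5.3]
grip_width: 0.199
```

jog_arm(rows=[[[0.007,0.0259,0,0,0,0],[0.0154,0.0513,0,0,0,0],[0.0229,0.0714,0,0,0,0],[0.026,0.081,0,0,0,0],[0.026,0.081,0,0,0,0],[0.026,0.081,0,0,0,0],[0.026,0.081,0,0,0,0],[0.026,0.081,0,0,0,0]]])

```text
time_s: 18.4
eef_pos: [482.7, -119.8, 98.5]
ee_rot: [-0.0, 0.999, 0.05, -0.0]
force: [-3.7, 3.4, 7.5]
grip_width: 0.2
```

jog_arm(rows=[[[0,0,0,0,0,0],[0,0,0,0,0,0],[0,0,0,0,0,0],[0,0,0,0,0,0],[0,0,0,0,0,0],[0,0,0,0,0,0],[0,0,0,0,0,0],[0,0,0,0,0,0]]])

```text
time_s: 19.07
eef_pos: [482.7, -119.8, 98.5]
ee_rot: [-0.0, 0.999, 0.05, -0.0]
force: [-4.0, 3.4, 6.7]
grip_width: 0.202
```

jog_arm(rows=[[[0,0,0,0,0,0],[0,0,0,0,0,0],[0,0,0,0,0,0],[0,0,0,0,0,0],[-0.008,-0.0199,0,0,0,0],[-0.0184,-0.0503,0,0,0,0],[-0.027,-0.0813,0,0,0,0],[-0.027,-0.0813,0,0,0,0]]])

```text
time_s: 19.73
eef_pos: [477.3, -109.6, 98.5]
ee_rot: [0.001, 0.999, 0.049, -0.0]
force: [-7.1, -6.9, 5.4]
grip_width: 0.199
```

jog_arm(rows=[[[0,0,0,0,0,0],[0,0,0,0,0,0],[0,0,0,0,0,0],[0,0,0,0,0,0],[0,0,0,0,0,0]]], jaw=-1)

```text
time_s: 20.15
eef_pos: [477.7, -108.3, 97.7]
ee_rot: [-0.0, 0.999, 0.05, -0.0]
force: [-0.0, -0.2, -0.1]
grip_width: 0.898
```

jog_arm(rows=[[[0,0,-0.25,0,0,0],[0,0,-0.4,0,0,0],[-0.3,0.2,-0.4,0,0,0],[-0.6,0.45,-0.4,0,0,0],[-0.8,0.7,-0.4,0,0,0],[-0.9,0.9,-0.4,0,0,0],[-0.9,1,-0.4,0,0,0]]])

```text
time_s: 20.73
eef_pos: [356.3, -271.9, 158.1]
ee_rot: [-0.0, 0.999, 0.05, -0.0]
force: [1.1, -0.7, 0.4]
grip_width: 1.001
```

```bash
python3 - <<'E'
from h import *
import cv2
a=capture("top")[:,:,::-1];b=capture("side")[:,:,::-1];s=ctrl.sense();print(s["time_s"],s["eef_pos"])
cv2.imwrite("pics/t40.png",a);cv2.imwrite("pics/s40.png",b)
s=cv2.resize(b[125:160,280:320],None,fx=10,fy=10,interpolation=cv2.INTER_CUBIC)
t=cv2.resize(a[175:210,200:240],None,fx=10,fy=10,interpolation=cv2.INTER_CUBIC)
cv2.imwrite("pics/z40.png",cv2.convertScaleAbs(cv2.hconcat([s,t]),alpha=1.3))
cv2.imwrite("pics/s40c.png",cv2.convertScaleAbs(cv2.resize(b[85:195,275:400],None,fx=5.5,fy=5.5,interpolation=cv2.INTER_CUBIC),alpha=1.2))
E
python3 track.py s40
```

```text
20.8333 [ 356.65029768 -275.25905245  157.99605783]
s40 (np.float32(0.86527115), np.float64(66.0))
```

View pics/z40.png

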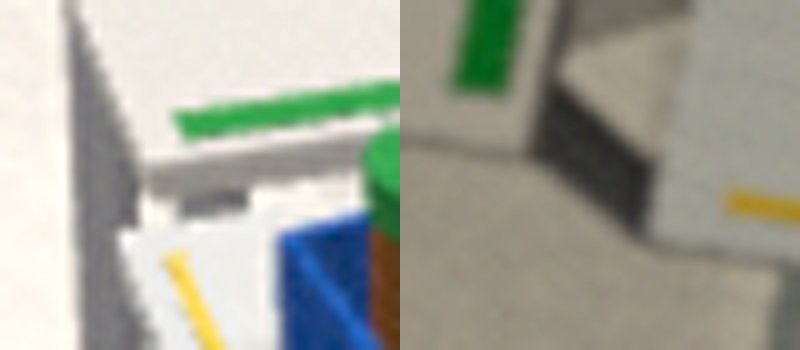

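View pics/s40c.png

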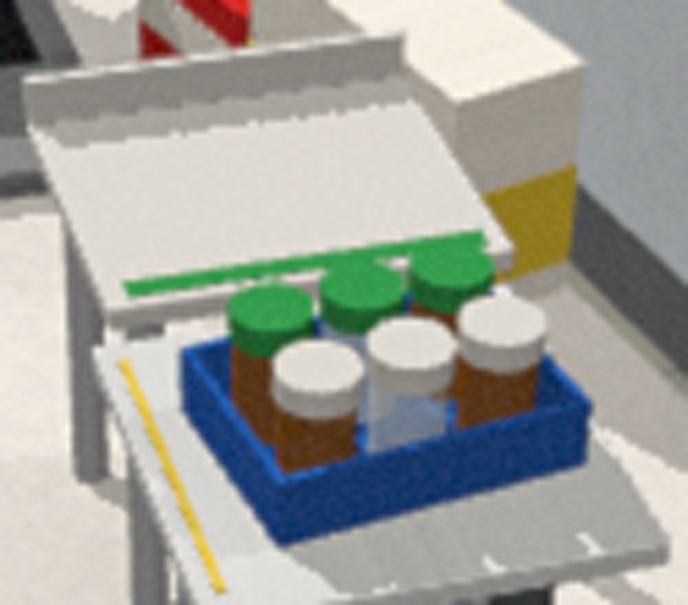

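```bash
cat > edge.py <<'E'
from h import *
import cv2
from scipy.ndimage import map_coordinates,gaussian_filter
def line(img,a,b,h=2.5,sgn=0):
    g=gaussian_filter(cv2.cvtColor(img,cv2.COLOR_BGR2GRAY).astype(float),.6)
    a=np.array(a,float);b=np.array(b,float);L=np.linalg.norm(b-a);u=(b-a)/L;n=np.array([-u[1],u[0]])
    t=np.linspace(0,L,int(L*2));k=np.arange(-h,h+.01,.1);pts=[]
    for s in t:
        q=a+u*s+k[:,None]*n;v=map_coordinates(g,[q[:,1],q[:,0]],order=3);d=np.gradient(v)
        d=np.abs(d) if sgn==0 else d*sgn
        i=int(np.argmax(d))
        if 2<i<len(k)-3: pts.append(a+u*s+k[i]*n)
    pts=np.array(pts,np.float32);l=cv2.fitLine(pts,cv2.DIST_HUBER,0,.01,.01).ravel()
    res=np.abs((pts-l[2:])@np.array([-l[1],l[0]]));return l,len(pts),len(t),np.median(res)
def inter(l1,l2):
    A=np.array([[l1[0],-l2[0]],[l1[1],-l2[1]]]);s=np.linalg.solve(A,l2[2:]-l1[2:]);return l1[2:]+s[0]*l1[:2]
E
cat > m40.py <<'E'
from edge import *
from tri import tri
import sys
n=sys.argv[1]
s=cv2.imread(f"pics/s{n}.png");t=cv2.imread(f"pics/t{n}.png")
z=lambda x,y:(x/10-.45+280,y/10-.45+125)
zt=lambda x,y:((x-400)/10-.45+200,y/10-.45+175)
c=lambda x,y:(x/5.5-.41+275,y/5.5-.41+85)
c4=lambda x,y:(x/3.5-.36+120,y/3.5-.36+80)
dy=float(sys.argv[2]) if len(sys.argv)>2 else 0
L={}
def add(k,img,a,b,**kw):
    l,m,N,r=line(img,a,b,**kw);L[k]=l;print(k,m,N,round(float(r),2))
add("S dock -y",s,z(150,160),z(350,132),h=1.5)
add("S dock -x",s,c(40,150),c(98,285))
add("S plat +y",s,(z(125,230)[0],z(0,230)[1]+dy),(z(270,212)[0],z(0,212)[1]+dy),h=1.5)
add("S plat -x",s,(c(103,365)[0],c(0,365)[1]+dy),(c(190,560)[0],c(0,560)[1]+dy))
add("T dock -y",t,c4(380,120),c4(330,368),h=1.5)
add("T dock -x",t,c4(90,350),c4(318,381),h=1.5)
add("T plat +y",t,c4(420,140),c4(370,395),h=2)
add("T plat -x",t,c4(380,417),c4(660,456),h=2)
cs={k:inter(L[k[0]+" "+k[2:]+" -x"],L[k[0]+" "+k[2:]+(" -y" if "dock" in k else " +y")]) for k in("S dock","S plat","T dock","T plat")}
print({k:v.round(2) for k,v in cs.items()})
print("dock",tri(cs["T dock"],cs["S dock"]));print("plat",tri(cs["T plat"],cs["S plat"]))
vs,vt=s.copy(),t.copy()
V=[]
for img,pre,(x0,y0,x1,y1) in((s,"S",(275,85,345,160)),(t,"T",(195,160,265,235))):
    im=cv2.resize(img[y0:y1,x0:x1],None,fx=5.5,fy=5.5,interpolation=cv2.INTER_CUBIC)
    for k,l in L.items():
        if k[0]==pre:
            a=(l[2:]-200*l[:2]-[x0,y0]+.41)*5.5;b=(l[2:]+200*l[:2]-[x0,y0]+.41)*5.5
            cv2.line(im,tuple(int(v) for v in a),tuple(int(v) for v in b),(0,0,255) if "dock" in k else (255,0,0),1)
    V.append(im)
cv2.imwrite(f"pics/m{n}.png",cv2.convertScaleAbs(cv2.hconcat(V),alpha=1.2))
E
python3 m40.py 40
```

```text
S dock -y 13 40 0.03
S dock -x 52 53 0.16
S plat +y 20 29 0.07
S plat -x 61 77 0.14
T dock -y 93 144 0.69
T dock -x 111 131 0.12
T plat +y 125 148 0.31
T plat -x 122 161 0.12
{'S dock': array([293.82, 141.04], dtype=float32), 'S plat': array([290.63, 147.83], dtype=float32), 'T dock': array([212.83, 189.02], dtype=float32), 'T plat': array([224.24, 198.57], dtype=float32)}
dock (array([599.4, 275.6, 192.3]), array([-0.17,  0.55,  0.65, -0.11]))
plat (array([580.4, 251.7, 193.9]), array([-0.05,  0.15,  0.18, -0.03]))
```

View pics/m40.png

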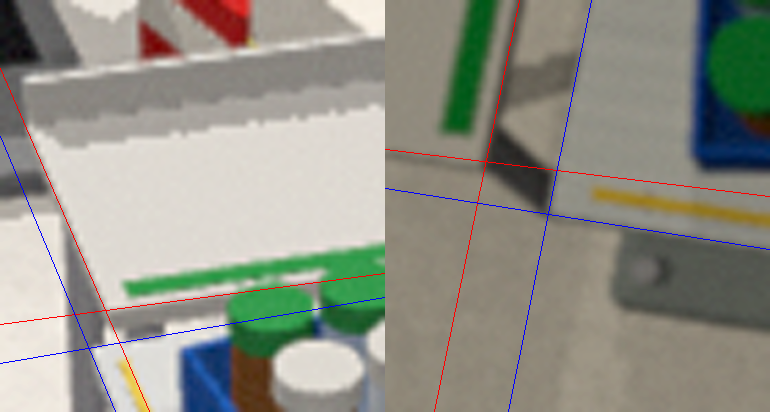

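```bash
python3 - <<'E'
import cv2
for n in ("40",):
    b=cv2.imread(f"pics/s{n}.png");a=cv2.imread(f"pics/t{n}.png")
    f=lambda im,x,y:cv2.resize(im[y:y+32,x:x+38],None,fx=10,fy=10,interpolation=cv2.INTER_CUBIC)
    top=cv2.hconcat([f(b,270,90),f(a,122,165)]);bot=cv2.hconcat([f(b,330,82),f(a,140,80)])
    cv2.imwrite("pics/l40.png",cv2.convertScaleAbs(cv2.resize(cv2.vconcat([top,bot]),None,fx=.9,fy=.9),alpha=1.3))
E
```

```text
(no output)
```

View pics/l40.png

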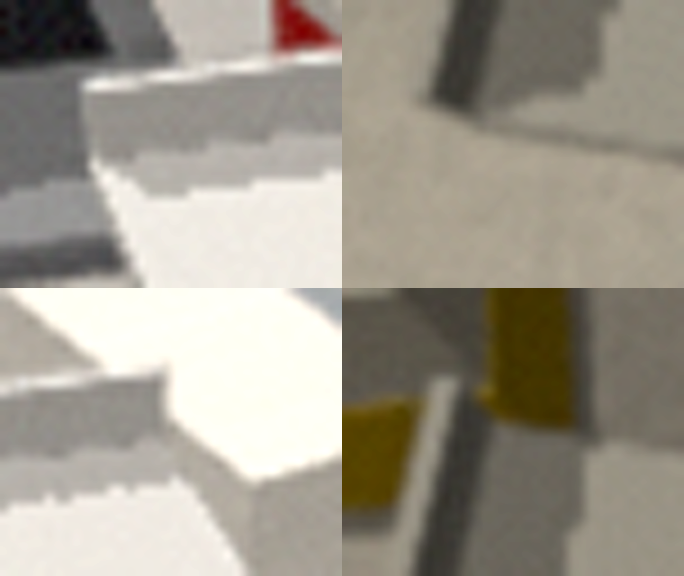

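```bash
python3 - <<'E'
from tri import *
A=np.array
print("lip inner bottom",tri(A([135.8,176.55]),A([279.99,107.33])))
print("lip inner top",tri(A([131.9,175.3]),A([278.95,99.85])))
# dock corner variants
for t in([212.55,190.05],[213.2,189.3]): print(tri(A(t),A([293.7,141.1])))
E
```

```text
lip inner bottom (array([626.9, 429.9, 190.9]), array([-0.1 ,  0.35,  0.45, -0.07]))
lip inner top (array([624. , 427.3, 214. ]), array([-0.1 ,  0.32,  0.42, -0.06]))
(array([598.1, 275.9, 192.1]), array([-0.05,  0.18,  0.21, -0.03]))
(array([598.7, 274.7, 192.9]), array([-0.17,  0.55,  0.65, -0.11]))
```

jog_arm(rows=[[[0.2,-0.3,0,0,0,0],[0.4,-0.5,0,0,0,0],[0.6,-0.7,0,0,0,0],[0.8,-0.9,0,0,0,0],[0.9,-1,0,0,0,0],[0.9,-1,0.2,0,0,0],[0.9,-1,0.4,0,0,0],[0.9,-1,0.4,0,0,0]]])

```text
time_s: 21.5
eef_pos: [475.4, -106.0, 93.4]
ee_rot: [-0.002, 0.999, 0.051, -0.004]
force: [-0.5, 1.2, -0.5]
grip_width: 1.0
```

jog_arm(rows=[[[0,0,0,0,0,0],[0,0,0,0,0,0],[0,0,0,0,0,0],[0,0,0,0,0,0],[0,0,0,0,0,0],[0,0,0,0,0,0]]], jaw=1)

```text
time_s: 22.0
eef_pos: [477.8, -108.9, 98.6]
ee_rot: [0.001, 0.999, 0.049, 0.0]
force: [-2.0, -0.8, 5.5]
grip_width: 0.202
```

jog_arm(rows=[[[0.0154,0.0513,0,0,0,0],[0.026,0.081,0,0,0,0],[0.026,0.081,0,0,0,0],[0.026,0.081,0,0,0,0],[0.0154,0.0513,0,0,0,0],[0.007,0.0259,0,0,0,0],[0,0,0,0,0,0],[0,0,0,0,0,0]]])

```text
time_s: 22.67
eef_pos: [477.1, -109.9, 98.5]
ee_rot: [0.001, 0.999, 0.049, -0.001]
force: [-8.7, -10.0, 5.6]
grip_width: 0.199
```

```bash
python3 look.py s50; python3 arc.py .5 .45 .4 .35 .3 .25 .2;python3 arc.py .2 .17 .14 .11 .08
```

```text
t 22.717 pos [ 477.1 -109.9   98.5] F [-7.3 -9.9  6. ] w 0.205 theta~ 0.521 sink 68.5 score 0.689
0.45 -0.0057 -0.0262 [ 478.  -103.5]
0.4 -0.0102 -0.0526 [476.9 -99.6]
0.35 -0.0133 -0.0792 [476.  -95.7]
0.3 -0.015 -0.106 [475.4 -91.7]
0.25 -0.0155 -0.1328 [474.9 -87.7]
0.2 -0.0146 -0.1595 [474.7 -83.7]
0.17 0.0012 -0.016 [474.6 -81.3]
0.14 0.0029 -0.032 [474.6 -78.9]
0.11 0.005 -0.048 [474.7 -76.5]
0.08 0.0076 -0.0638 [474.9 -74.1]
```

jog_arm(rows=[[[-0.0057,-0.0262,0,0,0,0],[-0.0102,-0.0526,0,0,0,0],[-0.0133,-0.0792,0,0,0,0],[-0.015,-0.106,0,0,0,0],[-0.0155,-0.1328,0,0,0,0],[-0.0146,-0.1595,0,0,0,0],[-0.0146,-0.1595,0,0,0,0]]])

```text
time_s: 23.3
eef_pos: [472.4, -85.7, 98.3]
ee_rot: [0.001, 0.999, 0.049, -0.001]
force: [-7.7, -6.6, 5.0]
grip_width: 0.203
```

jog_arm(rows=[[[0.0012,-0.016,0,0,0,0],[0.0029,-0.032,0,0,0,0],[0.005,-0.048,0,0,0,0],[0.005,-0.048,0,0,0,0],[0.005,-0.048,0,0,0,0]]])

```text
time_s: 23.72
eef_pos: [472.6, -78.6, 98.2]
ee_rot: [0.001, 0.999, 0.049, -0.001]
force: [-6.3, -6.1, 4.7]
grip_width: 0.2
```

```bash
python3 look.py s51; python3 arc.py .11 .08 .06 .04 .02 0
```

```text
t 23.767 pos [472.6 -78.6  98.2] F [-6.6 -5.6  5.4] w 0.2 theta~ 0.137 sink 68.0 score 0.789
0.08 0.0026 -0.0159 [474.9 -74.1]
0.06 0.0046 -0.0264 [475.  -72.5]
0.04 0.0069 -0.0369 [475.2 -70.9]
0.02 0.0093 -0.0473 [475.4 -69.3]
0.0 0.0119 -0.0577 [475.6 -67.7]
```

Valve shut; closing on in small steps while watching the force.

jog_arm(rows=[[[0.0026,-0.0159,0,0,0,0],[0.0046,-0.0264,0,0,0,0],[0.0069,-0.0369,0,0,0,0],[0.0069,-0.0369,0,0,0,0]]])

```text
time_s: 24.1
eef_pos: [473.1, -73.0, 98.2]
ee_rot: [0.001, 0.999, 0.049, -0.001]
force: [-5.2, -6.5, 4.0]
grip_width: 0.201
```

jog_arm(rows=[[[0.0024,-0.0104,0,0,0,0],[0.0024,-0.0104,0,0,0,0]]])

```text
time_s: 24.27
eef_pos: [473.5, -71.4, 98.2]
ee_rot: [0.001, 0.999, 0.049, -0.0]
force: [-5.6, -6.3, 3.6]
grip_width: 0.198
```

jog_arm(rows=[[[0.0015,-0.006,0,0,0,0],[0.0015,-0.006,0,0,0,0]]])

```text
time_s: 24.43
eef_pos: [473.6, -70.6, 98.2]
ee_rot: [0.001, 0.999, 0.049, -0.001]
force: [-6.2, -7.0, 3.9]
grip_width: 0.203
```

jog_arm(rows=[[[0.0015,-0.006,0,0,0,0],[0.0015,-0.006,0,0,0,0]]])

```text
time_s: 24.6
eef_pos: [473.5, -69.8, 98.2]
ee_rot: [0.001, 0.999, 0.049, -0.001]
force: [-6.6, -7.7, 3.9]
grip_width: 0.202
```

jog_arm(rows=[[[0.0015,-0.006,0,0,0,0],[0.0015,-0.006,0,0,0,0]]])

```text
time_s: 24.77
eef_pos: [473.6, -68.9, 98.2]
ee_rot: [0.001, 0.999, 0.049, -0.001]
force: [-6.1, -8.8, 4.4]
grip_width: 0.199
```

jog_arm(rows=[[[0.0012,-0.005,0,0,0,0],[0.0012,-0.005,0,0,0,0],[0.0012,-0.005,0,0,0,0]]])

```text
time_s: 25.02
eef_pos: [474.0, -68.0, 98.2]
ee_rot: [0.001, 0.999, 0.049, -0.001]
force: [-6.3, -6.8, 3.5]
grip_width: 0.203
```

jog_arm(rows=[[[0.0012,-0.005,0,0,0,0],[0.0012,-0.005,0,0,0,0],[0.0012,-0.005,0,0,0,0]]])

```text
time_s: 25.27
eef_pos: [474.1, -67.3, 98.2]
ee_rot: [0.001, 0.999, 0.049, -0.001]
force: [-5.7, -7.1, 3.7]
grip_width: 0.202
```

jog_arm(rows=[[[0.0012,-0.005,0,0,0,0],[0.0012,-0.005,0,0,0,0],[0.0012,-0.005,0,0,0,0]]])

```text
time_s: 25.52
eef_pos: [474.0, -66.6, 98.2]
ee_rot: [0.001, 0.999, 0.049, -0.001]
force: [-5.6, -7.3, 4.1]
grip_width: 0.199
```

jog_arm(rows=[[[0.0012,-0.005,0,0,0,0],[0.0012,-0.005,0,0,0,0],[0.0012,-0.005,0,0,0,0]]])

```text
time_s: 25.77
eef_pos: [474.2, -65.8, 98.2]
ee_rot: [0.001, 0.999, 0.049, -0.001]
force: [-6.2, -8.1, 3.7]
grip_width: 0.202
```

```bash
python3 look.py s60;  python3 -c "
import cv2
b=cv2.imread('pics/s60.png')
cv2.imwrite('pics/s60c.png',cv2.resize(b[235:335,280:400],None,fx=6,fy=6,interpolation=cv2.INTER_CUBIC))"
```

```text
t 25.817 pos [474.1 -65.9  98.2] F [-5.5 -8.6  3.6] w 0.201 theta~ -0.019 sink 68.0 score 0.808
```

View pics/s60c.png

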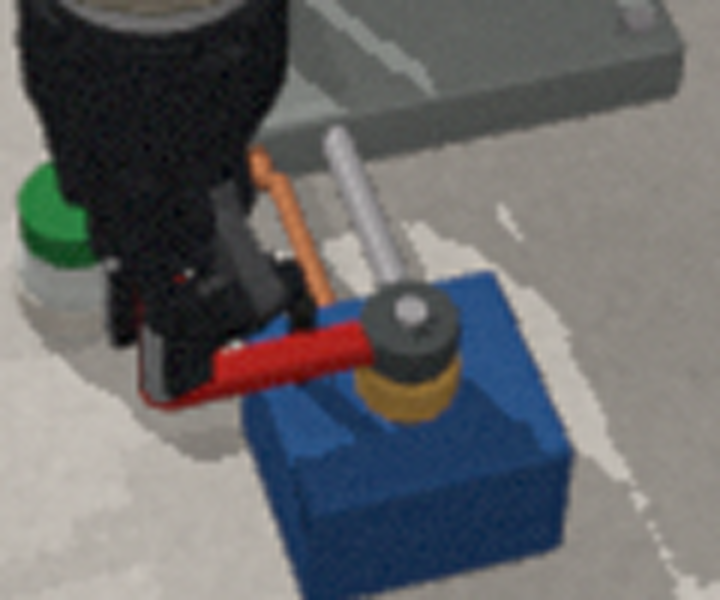

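jog_arm(rows=[[[0.0012,-0.005,0,0,0,0],[0.0012,-0.005,0,0,0,0],[0.0012,-0.005,0,0,0,0]]])

```text
time_s: 26.07
eef_pos: [474.1, -65.0, 98.1]
ee_rot: [0.001, 0.999, 0.049, -0.001]
force: [-6.2, -6.9, 4.1]
grip_width: 0.202
```

jog_arm(rows=[[[0.0012,-0.005,0,0,0,0],[0.0012,-0.005,0,0,0,0],[0.0012,-0.005,0,0,0,0]]])

```text
time_s: 26.32
eef_pos: [474.2, -64.3, 98.2]
ee_rot: [0.001, 0.999, 0.049, -0.001]
force: [-7.2, -7.9, 4.8]
grip_width: 0.203
```

```bash
python3 look.py s61;  python3 -c "
import cv2
b=cv2.imread('pics/s61.png');a=cv2.imread('pics/side0.png')
f=lambda b:cv2.resize(b[270:325,295:365],None,fx=5.5,fy=5.5,interpolation=cv2.INTER_CUBIC)
cv2.imwrite('pics/s61c.png',cv2.hconcat([f(a),f(b)]))"
```

```text
t 26.367 pos [474.2 -64.3  98.1] F [-7.9 -8.7  5.3] w 0.2 theta~ -0.038 sink 68.0 score 0.811
```

View pics/s61c.png

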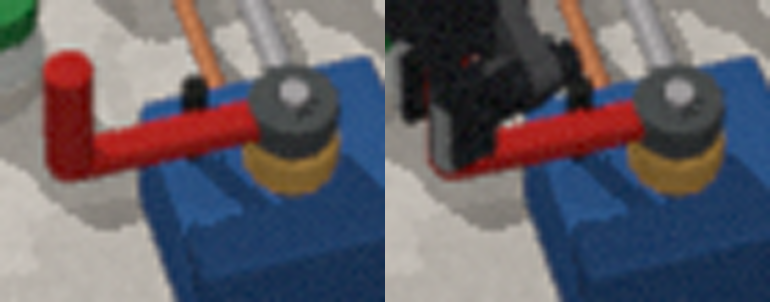

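jog_arm(rows=[[[0.0012,-0.005,0,0,0,0],[0.0012,-0.005,0,0,0,0],[0.0012,-0.005,0,0,0,0]]])

```text
time_s: 26.62
eef_pos: [474.2, -63.8, 98.2]
ee_rot: [0.001, 0.999, 0.049, -0.001]
force: [-8.3, -10.0, 5.1]
grip_width: 0.204
```

jog_arm(rows=[[[0.0012,-0.005,0,0,0,0],[0.0012,-0.005,0,0,0,0],[0.0012,-0.005,0,0,0,0]]])

```text
time_s: 26.87
eef_pos: [474.3, -63.5, 98.1]
ee_rot: [0.002, 0.999, 0.049, -0.001]
force: [-10.3, -13.7, 2.9]
grip_width: 0.207
```

jog_arm(rows=[[[-0.0012,0.006,0,0,0,0],[-0.0012,0.006,0,0,0,0],[-0.0012,0.006,0,0,0,0]]])

```text
time_s: 27.12
eef_pos: [474.2, -63.7, 98.2]
ee_rot: [0.001, 0.999, 0.049, -0.001]
force: [-8.0, -7.5, 5.1]
grip_width: 0.2
```

jog_arm(rows=[[[0,0,0,0,0,0],[0,0,0,0,0,0],[0,0,0,0,0,0],[0,0,0,0,0,0],[0,0,0,0,0,0],[0,0,0,0,0,0]]], jaw=-1)

```text
time_s: 27.62
eef_pos: [475.1, -62.3, 97.8]
ee_rot: [-0.0, 0.999, 0.05, 0.0]
force: [0.8, 0.4, 0.2]
grip_width: 0.996
```

jog_arm(rows=[[[0,0,-0.25,0,0,0],[0,0,-0.4,0,0,0],[-0.3,0.2,-0.4,0,0,0],[-0.6,0.45,-0.4,0,0,0],[-0.8,0.7,-0.4,0,0,0],[-0.9,0.9,-0.4,0,0,0],[-0.9,1,-0.4,0,0,0]]])

```text
time_s: 28.2
eef_pos: [353.6, -225.9, 158.1]
ee_rot: [0.0, 0.999, 0.05, 0.0]
force: [1.5, -0.1, 0.0]
grip_width: 0.998
```

jog_arm(rows=[[[-0.2,0.2,0,0,0,0],[-0.3,0.4,0,0,0,0],[-0.4,0.6,0,0,0,0],[-0.4,0.8,0,0,0,0],[-0.4,0.9,0,0,0,0],[-0.4,0.9,0,0,0,0]]])

```text
time_s: 28.7
eef_pos: [308.9, -367.9, 157.6]
ee_rot: [0.0, 0.999, 0.048, 0.0]
force: [0.4, 0.5, -0.8]
grip_width: 1.005
```

```bash
python3 - <<'E'
from h import *
import cv2
a=capture("top")[:,:,::-1];b=capture("side")[:,:,::-1];s=ctrl.sense();print(s["time_s"],s["eef_pos"])
cv2.imwrite("pics/t70.png",a);cv2.imwrite("pics/s70.png",b)
c=cv2.imread("pics/side0.png")
f=lambda b:cv2.resize(b[270:325,295:365],None,fx=5.5,fy=5.5,interpolation=cv2.INTER_CUBIC)
cv2.imwrite('pics/s70l.png',cv2.hconcat([f(c),f(b)]))
cv2.imwrite("pics/s70c.png",cv2.convertScaleAbs(cv2.resize(b[85:195,275:400],None,fx=5.5,fy=5.5,interpolation=cv2.INTER_CUBIC),alpha=1.2))
E
python3 track.py s70; python3 m40.py 70 0.7
```

```text
28.8 [ 309.07177909 -364.92559917  157.46409557]
s70 (np.float32(0.8674264), np.float64(68.0))
S dock -y 11 40 0.03
S dock -x 53 53 0.15
S plat +y 24 29 0.11
S plat -x 61 77 0.14
T dock -y 93 144 0.22
T dock -x 111 131 0.16
T plat +y 123 148 0.41
T plat -x 99 161 0.11
{'S dock': array([293.76, 141.05], dtype=float32), 'S plat': array([290.63, 148.45], dtype=float32), 'T dock': array([212.04, 189.08], dtype=float32), 'T plat': array([224.65, 198.71], dtype=float32)}
dock (array([599.7, 277.5, 191. ]), array([-0.14,  0.47,  0.55, -0.09]))
plat (array([580.3, 251.3, 192.6]), array([-0.06,  0.19,  0.22, -0.03]))
```

View pics/m70.png

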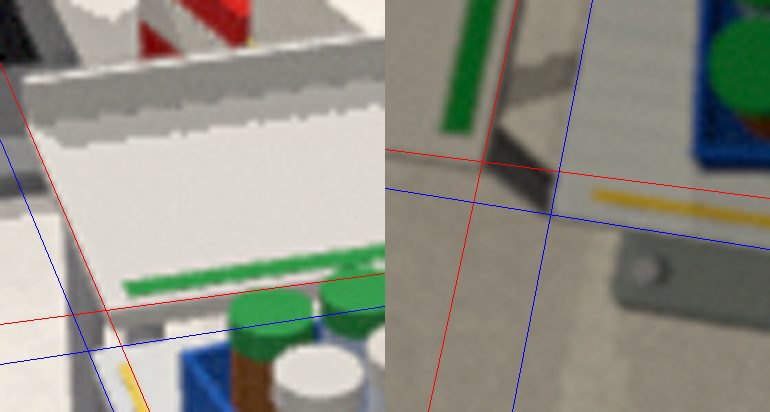

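View pics/s70l.png

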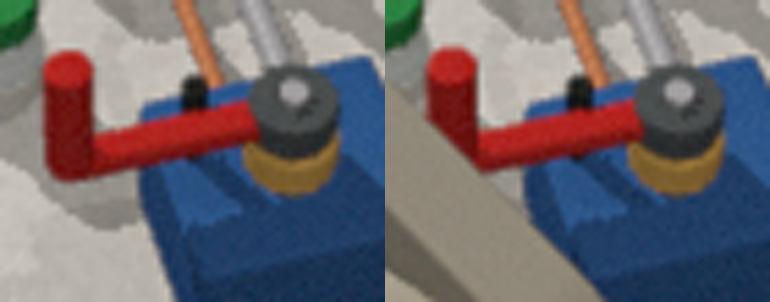

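View pics/s70.png

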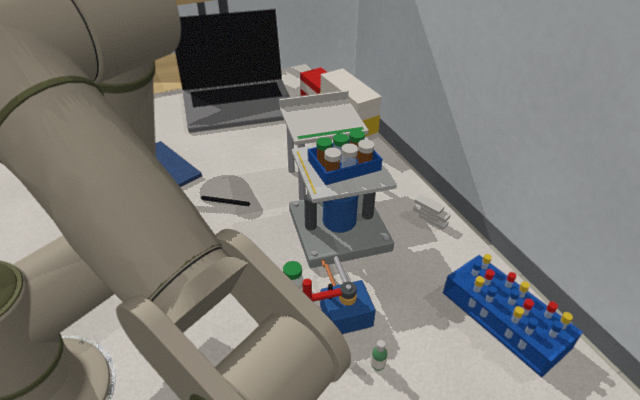

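```bash
python3 -c "
from rig import order
print(order.finish_job())"
```

```text
the job is handed in; nothing more can be done
None
```

I lowered the platform to the dock, closed the lever on its stop, let go, backed the arm clear and handed the job in. The hand-in gives no verdict.

**Lowering:** I pinched the post and opened the lever in small steps until the platform began to sink, at about 0.6 rad. It sank in four stages, at about 11 mm/s at most. Between stages I parked the lever below that point. For the two level checks I also backed the arm off for a clear view.

**Closing:** I closed in small steps of about 0.8 mm. When the post nearly stopped moving, the sideways force rose from about 8 to 14 N. That is about 6 N more than it took to move the lever, below the 16 N limit. I eased off slightly, then released.

**Last checks:**

| Check | Result |
|---|---|
| Platform sink, tracked from the first picture | 68 mm, so its top is at about 192 mm |
| Platform top, from both cameras | 192.6 mm |
| Dock top, from both cameras | 191 to 192 mm, depending on the feature used |
| Height difference | 0 to 1.5 mm, uncertain by about 2 mm (5 mm allowed) |
| Lever | lies against the pin, as in the first picture |
| Platform after closing | standing still: 68 mm in the closing pictures and in the last one |
| Jar, dropper bottle and carrier | look to be in place, judged by eye |

**Disagreement:** two early rough fits put the dock at 184 mm and 200 mm. I dropped both because their corner points were poor, and the later measurements agreed with each other.

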